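# Unload the bench shaker into the rack in reverse order

## Robot

A 7-joint arm with a two-finger parallel gripper is mounted at the origin on the work surface. World frame = base frame: x ahead of the robot, y to its left, z up, the work surface at z = 0. Lengths are in m, angles in rad, forces in N, time in s.
With the tool pointing down it reaches from about 0.425 to 0.8 m from the base axis. Payload 8.3 kg.
Tool frame: the origin (TCP) lies at the very end of the fingers, on their centre line; the grasp point (between the pads) lies grip_point_offset behind it (grip_point_offset is the distance from the TCP to the grasp point, in m); y points along the fingers, x is the direction in which the jaws open and shut, and the axes are right-handed (so a half turn about y gives the same grasp; the last joint's range is limited). The gripper opens to 85 mm and grips with 20 to 120 N. Pads are 22 mm wide; open, the fingers measure 114 mm over their backs; the gripper's body (76 mm by 85 mm) begins 54 mm behind the grasp point. The pads swing forward as they close: fully open they stand 13 mm farther back than shut.
Start: joints at [1.151, 0.383, 0.016, 1.37, -0.006, 1.388, -0.046], TCP at [0.218, -0.586, 0.192] pointing down, gripper open.
Joint ranges: [-2.95, 2.95], [-0.25, 2.06], [-1.52, 1.56], [0.18, 2.33], [-1.44, 4.58], [0.02, 2.06], [-3.01, 3.01]. Speed limits (rad/s): [2.39, 2.39, 3.01, 3.01, 3.14, 3.14, 3.14].

## Interface

Orientations are given as a unit quaternion [w, x, y, z].
In Python, from workcell import read_state, camera, finish_job, boxes_of, outline_of, mark_of, grip_point_offset gives the robot as it stands.
- The arm moves only by the tool servo_tool, never from a script. Its arguments are lists of equal length, an entry for each row: "hand": the closure, from 0 (fully open) to 1 (shut); "delta_pos": the shift along the world's x, y, z in mm, a list of three; "spin": the turn about the world's z in degrees. In form: {"hand": [hand, ...], "delta_pos": [[tx, ty, tz], ...], "spin": [spin, ...]}. A call has 1 to 20 rows; each row shifts and turns the pose as measured when the row begins; what a row does not reach is not made up. A row lasts 1/10 s, in which the tool goes at most 50 mm and 8.59 degrees, less where a joint would pass 70% of its speed; a pose out of reach is approached as far as the arm can. A call with a gripper value outside its range is refused whole. The fingers move at their own pace and stop on an object; "grip_force" is the grip in N (left out, the last holds). Time passes only in rows, so rows that do not move let the fingers close. It gives the time, the measured TCP pose, the force and the opening at its end, in the units of the state.
- read_state(): the state, without advancing time (a new reading comes with each control period).
- camera(name): name is "side" or "top" or "wrist"; returns a dict with "image" (384x512x3 uint8, red, green, blue), "fx", "fy", "cx", "cy" (pixels), "dist_coeffs" ([k1, k2, p1, p2, k3] as OpenCV has them; the pictures are not rectified), "world_from_camera" (4x4, takes a point from camera to world coordinates); the wrist camera has in their place "mount" (4x4, takes a point from camera to tool coordinates, whose origin is the TCP and whose axes are the tool frame's). Camera axes: x right, y down, z forward; pixel columns grow to the right and rows downward; lengths in m; the calibration is good to about 2 mm. A picture is of the moment at which its call begins: read the wrist's pose just before it. There is no depth.
- finish_job(): hands the job in, once; it reports no verdict.
Trained networks look in the newest picture that a camera, given by its name, has taken for a name from the list of things; names that differ only in an ending like _2 or _b are one class to them, and where a whole thing is asked for, a point or a joint stands for the part that bears it (a point fixed in the world has none). Each returns a list of dicts, best first, with "conf" (0 to 1); they miss things now and then, are a little off and sometimes report something else, mostly with a low value. They report only what shows in the picture. A call takes as long as a camera call. They do not tell look-alikes from the thing itself.
- boxes_of(camera, target): "position" ([row, column] in pixels, amid what is visible of it).
- outline_of(camera, target): "mask" (384x512 bool, what is visible of it) and "position" ([row, column] in pixels, amid what is visible of it).
- mark_of(camera, target): "position" ([row, column] in pixels: a listed point, or the origin of a listed thing).
The state is a dict: "clock": time; "joint_pos": joint angles; "joint_velocities": joint speeds; "effort": joint torques, N m; "tool_pos": TCP position; "ee_rot": TCP orientation; "force": force on the tool from outside, world axes, zero at the start; "wrist_torque": the same for the moment, N m; "finger_gap": finger opening in m.
Only numpy, scipy, OpenCV 4.12 (cv2) and the standard library are available. Lean on these libraries where they do the work, as an engineer would, in place of code of your own. Each camera call takes 0.05 s, during which the arm holds its last target. There are 200 camera calls.

## Task

Move the four capped vials from the shaker's blocks into the yellow rack, one to a bay and in reverse order: the vial that stands nearest the shaker's control panel goes into the bay farthest from the rack's wire handle, the next one into the next bay, and so on, until the one farthest from the panel stands next to the handle. Keep them upright, set each one down on the floor of its bay without dropping it, and let go of them all.

Things in the scene. Friction and masses are not known exactly. Their poses are not given: they have to be found in the camera images.
- shaker: White bench shaker, fixed: base 260 (its x) x 100 x 45 mm tall with a row of four insert blocks on it, centres at x = -93, -31, 31, 93 mm, y = 0. Control panel (dark display, knob) at its -x end, towards the robot, x = -129 to -204 mm, 74 mm tall. Origin: underside, below the middle of the row. Stands left or right of the rack, turned up to 0.5 rad.
- rack: Yellow rack, fixed, empty: a row of four open bays, centres at x = -93, -31, 31, 93 mm, y = 0, each 56 (x) x 66 (y) mm inside, floor 4 mm and wall tops 34 mm above the table, walls 6 mm thick. Steel wire handle, 64 mm tall, at its -x end, towards the robot (x = -139 mm). Origin: underside, below the middle of the row. Turned up to 0.5 rad.
- vial_jar: Widest vial: round white body 36 mm in diameter, blue screw cap 38 mm in diameter, from 60 to 80 mm (top) above its foot. Stands upright in its own insert block at the start, foot 51 mm above the table. Origin: centre of its flat foot, z up to the cap. Loose, about 70 g.
- vial_tube: Slim, tallest vial: round white body 24 mm in diameter on a 30 mm foot 12 mm tall, blue cap 26 mm in diameter, from 76 to 100 mm (top) above its foot. Stands upright in its own insert block at the start, foot 51 mm above the table. Origin: centre of its flat foot, z up to the cap. Loose, about 50 g.
- vial_bottle: Bottle-shaped vial: round white body 36 mm in diameter up to 48 mm, shoulder to an 18 mm neck at 60 mm, narrow blue cap 22 mm in diameter from 70 to 94 mm (top) above its foot. Stands upright in its own insert block at the start, foot 51 mm above the table. Origin: centre of its flat foot, z up to the cap. Loose, about 60 g.
- vial_square: Square vial: white body 32 x 32 mm (sides along its x and y, at first the shaker's) up to 64 mm, round blue cap 28 mm in diameter from 64 to 86 mm (top) above its foot. Stands upright in its own insert block at the start, foot 51 mm above the table. Origin: centre of its flat foot, z up to the cap. Loose, about 60 g.
- insert_jar: Aluminium block fixed on the shaker, 58 x 58 x 36 mm tall, with a round bore 41 mm wide, 30 mm deep; holds the widest vial at the start. Origin: centre of its underside, 45 mm above the table, on the shaker's centre line. Block sequence varies.
- insert_tube: Aluminium block fixed on the shaker, 58 x 58 x 36 mm tall, with a round bore 33 mm wide, 30 mm deep; holds the slim tall vial at the start. Origin: centre of its underside, 45 mm above the table, on the shaker's centre line. Block sequence varies.
- insert_bottle: Aluminium block fixed on the shaker, 58 x 58 x 36 mm tall, with a round bore 39 mm wide, 30 mm deep; holds the bottle-shaped vial at the start. Origin: centre of its underside, 45 mm above the table, on the shaker's centre line. Block sequence varies.
- insert_square: Aluminium block fixed on the shaker, 58 x 58 x 36 mm tall, with a square bore 35 mm wide, 30 mm deep; holds the square vial at the start. Origin: centre of its underside, 45 mm above the table, on the shaker's centre line. Block sequence varies.
There are look-alikes about, which are no part of the job. What is shaped like the vial_tube but green or pink is not meant.

How it is judged:
At the end, for the whole second after the job is handed in: All four vials stand upright (0.12 rad), released and at rest on the rack floor (6 mm), within 26 mm along and 30 mm across of a bay centre: the vial whose block is n-th from the shaker panel is in the bay n-th from the end away from the rack handle (((x of insert_jar in the frame of shaker between -0.113 and -0.073 m and x of vial_jar in the frame of rack between 0.067 and 0.119 m) or (x of insert_jar in the frame of shaker between -0.051 and -0.011 m and x of vial_jar in the frame of rack between 0.005 and 0.057 m) or (x of insert_jar in the frame of shaker between 0.011 and 0.051 m and x of vial_jar in the frame of rack between -0.057 and -0.005 m) or (x of insert_jar in the frame of shaker between 0.073 and 0.113 m and x of vial_jar in the frame of rack between -0.119 and -0.067 m)) and y of vial_jar in the frame of rack between -0.03 and 0.03 m and z of vial_jar in the frame of rack between -0.002 and 0.01 m and angle between each of vial_jar, vial_tube, vial_bottle, vial_square's own z axis and vertical below 0.12 rad and linear speed of each of vial_jar, vial_tube, vial_bottle, vial_square below 0.02 m/s and angular speed of each of vial_jar, vial_tube, vial_bottle, vial_square below 0.5 rad/s and ((x of insert_tube in the frame of shaker between -0.113 and -0.073 m and x of vial_tube in the frame of rack between 0.067 and 0.119 m) or (x of insert_tube in the frame of shaker between -0.051 and -0.011 m and x of vial_tube in the frame of rack between 0.005 and 0.057 m) or (x of insert_tube in the frame of shaker between 0.011 and 0.051 m and x of vial_tube in the frame of rack between -0.057 and -0.005 m) or (x of insert_tube in the frame of shaker between 0.073 and 0.113 m and x of vial_tube in the frame of rack between -0.119 and -0.067 m)) and y of vial_tube in the frame of rack between -0.03 and 0.03 m and z of vial_tube in the frame of rack between -0.002 and 0.01 m and ((x of insert_bottle in the frame of shaker between -0.113 and -0.073 m and x of vial_bottle in the frame of rack between 0.067 and 0.119 m) or (x of insert_bottle in the frame of shaker between -0.051 and -0.011 m and x of vial_bottle in the frame of rack between 0.005 and 0.057 m) or (x of insert_bottle in the frame of shaker between 0.011 and 0.051 m and x of vial_bottle in the frame of rack between -0.057 and -0.005 m) or (x of insert_bottle in the frame of shaker between 0.073 and 0.113 m and x of vial_bottle in the frame of rack between -0.119 and -0.067 m)) and y of vial_bottle in the frame of rack between -0.03 and 0.03 m and z of vial_bottle in the frame of rack between -0.002 and 0.01 m and ((x of insert_square in the frame of shaker between -0.113 and -0.073 m and x of vial_square in the frame of rack between 0.067 and 0.119 m) or (x of insert_square in the frame of shaker between -0.051 and -0.011 m and x of vial_square in the frame of rack between 0.005 and 0.057 m) or (x of insert_square in the frame of shaker between 0.011 and 0.051 m and x of vial_square in the frame of rack between -0.057 and -0.005 m) or (x of insert_square in the frame of shaker between 0.073 and 0.113 m and x of vial_square in the frame of rack between -0.119 and -0.067 m)) and y of vial_square in the frame of rack between -0.03 and 0.03 m and z of vial_square in the frame of rack between -0.002 and 0.01 m); the robot touches nothing.
It fails at once if a vial tipped by more than 40 degrees (angle between any of vial_jar, vial_tube, vial_bottle, vial_square's own z axis and vertical above 0.7 rad).
It fails at once if a vial dropped or thrown (faster than 0.8 m/s while the fingers do not hold it) ((linear speed of vial_jar above 0.8 m/s and contact force between the fingers and vial_jar below 0.05 N) or (linear speed of vial_tube above 0.8 m/s and contact force between the fingers and vial_tube below 0.05 N) or (linear speed of vial_bottle above 0.8 m/s and contact force between the fingers and vial_bottle below 0.05 N) or (linear speed of vial_square above 0.8 m/s and contact force between the fingers and vial_square below 0.05 N)).
It also fails if it takes over 102 s, if anything falls off the work surface, if the arm or the gripper's body presses on something with over 40 N, if the wrist force passes 120 N, or if a joint passes its speed limit or range.

## Working session

There is one attempt and no reset: what is moved stays moved. The work goes in short steps, Python scripts to look and compute and a tool call to move; the robot and the scene stay as the last step left them, time stands still between calls to the robot, and variables do not carry over. Pictures are saved under pics/ and viewed, about 12 in all and at most 16, crops included, and the job is handed in when it is done.

Besides the shell and the picture viewer there is one more tool, called after ">>>" as name([rows], argument=value, ...), one row to a line, values as JSON. servo_tool: Moves the arm, as the interface text tells. Its arguments: {"type":"object","properties":{"hand":{"type":"array","items":{"type":"number"}},"delta_pos":{"type":"array","items":{"type":"array","items":{"type":"number"}}},"spin":{"type":"array","items":{"type":"number"}},"grip_force":{"type":"number"}},"required":["hand","delta_pos","spin"]}

```bash
mkdir -p pics; cat > h.py <<'E'
import numpy as np, cv2
from workcell import *
def ray(c,px,W=None):
    K=np.array([[c['fx'],0,c['cx']],[0,c['fy'],c['cy']],[0,0,1.]])
    u=cv2.undistortPoints(np.array([[[px[1],px[0]]]],float),K,np.array(c['dist_coeffs'],float))[0,0]
    W=np.array(c['world_from_camera']) if W is None else W
    d=W[:3,:3]@[u[0],u[1],1]; return W[:3,3],d
def atz(c,px,z):
    o,d=ray(c,px); return o+d*(z-o[2])/d[2]
def proj(c,P):
    K=np.array([[c['fx'],0,c['cx']],[0,c['fy'],c['cy']],[0,0,1.]])
    M=np.linalg.inv(np.array(c['world_from_camera']))
    return cv2.projectPoints(np.array(P,float).reshape(-1,3),cv2.Rodrigues(M[:3,:3])[0],M[:3,3],K,np.array(c['dist_coeffs'],float))[0][:,0]
E
python3 - <<'E'
from h import *
s=read_state(); print(s, grip_point_offset)
for n in ['top','side']:
    c=camera(n); cv2.imwrite(f'pics/{n}0.png',c['image'][...,::-1])
    print(n,np.round(c['world_from_camera'],3).tolist())
    for t,z in [('shaker',0),('rack',0),('insert_jar',.045),('insert_tube',.045),('insert_bottle',.045),('insert_square',.045),('vial_jar',.051),('vial_tube',.051),('vial_bottle',.051),('vial_square',.051)]:
        for m in mark_of(n,t)[:4]:
            print(t,round(m['conf'],2),np.round(m['position'],1),np.round(atz(c,m['position'],z),3))
E
```

```text
{'clock': 0.0, 'joint_pos': array([ 1.15105763,  0.38427191,  0.01635442,  1.37116886, -0.0062905 ,
        1.38818135, -0.04650535]), 'joint_velocities': array([ 0.00040222,  0.00022473, -0.00171321, -0.00058006, -0.00142706,
       -0.00113236, -0.00029012]), 'effort': array([-6.84382339e-04, -6.27600789e+01,  8.43699519e-01, -3.71822155e+01,
        1.64489192e-02,  1.42565652e-02,  3.56696398e-05]), 'tool_pos': array([ 0.21815772, -0.58506933,  0.19095109]), 'ee_rot': array([ 0.58120316, -0.58042749,  0.40388556, -0.40271985]), 'force': array([ 0.11342484,  0.87375989, -0.34428604]), 'wrist_torque': array([-0.03356155,  0.02882935, -0.0101086 ]), 'finger_gap': 0.08557047980109014} 0.0187
top [[0.008, -0.992, 0.126, 0.488], [-0.999, -0.003, 0.033, 0.044], [-0.033, -0.126, -0.991, 0.715], [0.0, 0.0, 0.0, 1.0]]
shaker 0.79 [193.  200.1] [0.573 0.182 0.   ]
rack 0.76 [192.5 370.3] [ 0.576 -0.153  0.   ]
rack 0.29 [206.5 204.4] [0.547 0.173 0.   ]
insert_jar 0.83 [235.9 216. ] [0.489 0.142 0.045]
insert_tube 0.58 [203.9 202.4] [0.548 0.169 0.045]
insert_bottle 0.98 [175.3 185.4] [0.60
[... 689 characters left out ...]
t_jar 0.28 [251.1 266.9] [0.54  0.16  0.045]
insert_tube 0.66 [255.8 266.8] [0.54  0.171 0.045]
insert_tube 0.63 [160.5 256.4] [ 0.569 -0.091  0.045]
insert_tube 0.57 [281.8 208.8] [0.645 0.23  0.045]
insert_bottle 0.94 [266.8 238.4] [0.593 0.197 0.045]
insert_square 0.73 [278.9 206.7] [0.649 0.224 0.045]
vial_jar 0.73 [246.  294.5] [0.487 0.15  0.051]
vial_jar 0.18 [283.3 206.9] [0.647 0.236 0.051]
vial_tube 0.87 [252.4 265.7] [0.543 0.167 0.051]
vial_tube 0.81 [197.3 300.5] [0.471 0.025 0.051]
vial_tube 0.61 [351.6 190. ] [0.66  0.358 0.051]
vial_tube 0.58 [211.5 186.6] [0.708 0.073 0.051]
vial_bottle 0.57 [263.5 235.4] [0.599 0.193 0.051]
vial_square 0.62 [282.7 202.5] [0.655 0.235 0.051]
```

```bash
python3 - <<'E'
import cv2
for n in ['top','side']:
    i=cv2.imread(f'pics/{n}0.png'); i=cv2.resize(i,(800,600),interpolation=cv2.INTER_CUBIC); cv2.imwrite(f'pics/{n}0b.png',i)
E
```

```text
(no output)
```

View pics/top0b.png

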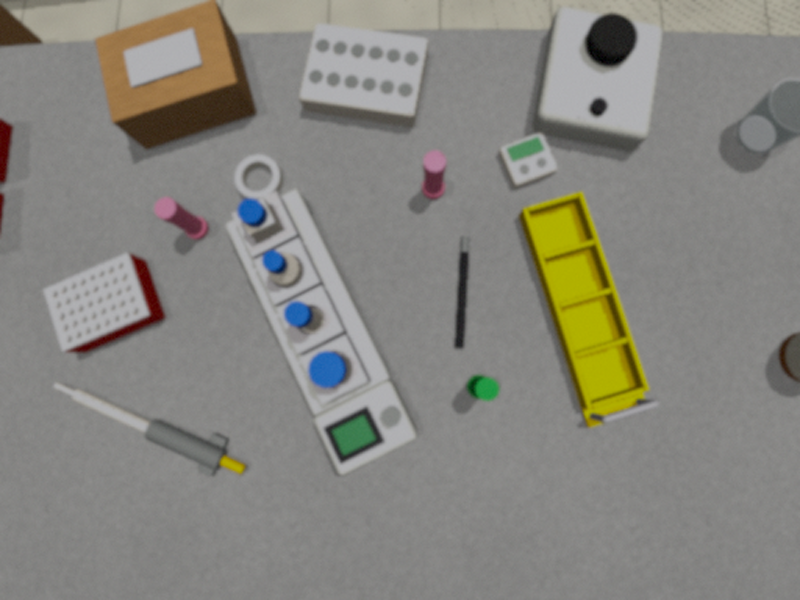

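View pics/side0b.png

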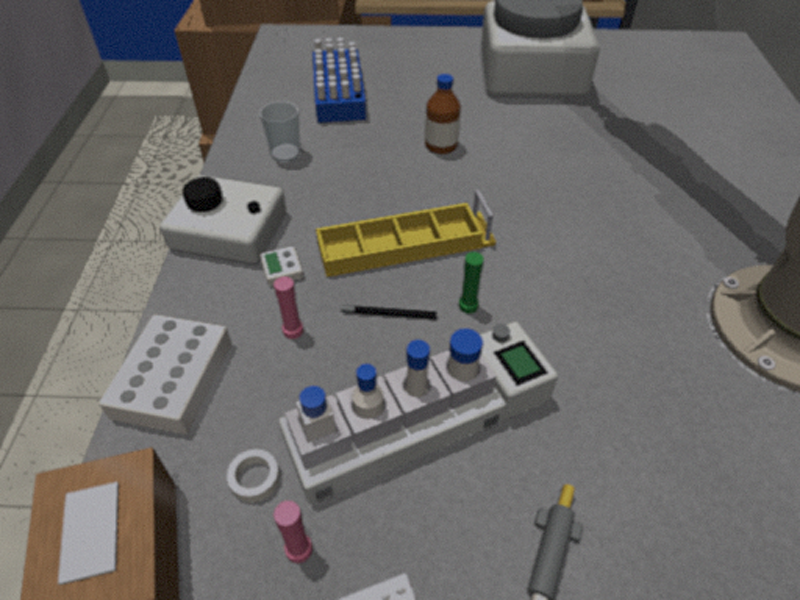

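Going away from the panel, the top image shows the jar (327,370), tube (300,315), bottle (275,262) and square (252,212), all with blue caps. The tube-like objects at (433,172), (180,215) and (485,388) are pink or green, so they are look-alikes. The rack is at (585,305), with its handle at (625,408), so jar→+93, tube→+31, bottle→−31, square→−93. Next I'll fit the poses.

```bash
cat > fit.py <<'E'
from h import *
from scipy.optimize import least_squares, minimize
from scipy.spatial.transform import Rotation as R
C={n:camera(n) for n in ['top','side']}
def blobs(c):
    h=cv2.cvtColor(c['image'],cv2.COLOR_RGB2HSV)
    return cv2.inRange(h,(102,150,60),(122,255,255)), cv2.inRange(h,(22,150,70),(35,255,255))
V={'vial_jar':(19,.060,.080),'vial_tube':(13,.076,.100),'vial_bottle':(11,.070,.094),'vial_square':(14,.064,.086)}
G={'vial_jar':(.488,.142),'vial_tube':(.542,.17),'vial_bottle':(.603,.195),'vial_square':(.653,.222)}
t=np.linspace(0,2*np.pi,40)
def hullmask(c,P):
    p=cv2.convexHull(proj(c,P).astype(np.float32)); m=np.zeros((384*4,512*4),np.uint8)
    cv2.fillConvexPoly(m,np.round(p*4+1.5).astype(int),1); return m,p[:,0]
def cen(p):
    m=cv2.moments(p.reshape(-1,1,2).astype(np.float32)); return np.array([m['m10'],m['m01']])/m['m00']
def fitcap(v,g,foot):
    r,a,b=V[v]; r/=1000
    cyl=lambda x,y:[(x+r*np.cos(s),y+r*np.sin(s),foot+z) for z in (a,b) for s in t]
    out={}
    for n,c in C.items():
        m=blobs(c)[0]; k,l,st,ce=cv2.connectedComponentsWithStats(m)
        p0=cen(hullmask(c,cyl(*g))[1]); i=1+np.argmin([np.hypot(*(ce[j]-p0)) if st[j,4]>25 else 1e9 for j in range(1,k)])
        f=lambda q:cen(hullmask(c,cyl(*q))[1])-ce[i]
        out[n]=(least_squares(f,g,diff_step=1e-4).x, st[i,4])
    return out
E
python3 - <<'E'
from fit import *
import math
pts=[]
for v in V:
    o=fitcap(v,G[v],.051); print(v,{n:(np.round(a,4),b) for n,(a,b) in o.items()}); pts.append((o['top'][0]+o['side'][0])/2)
# shaker
off=np.array([-.093,-.031,.031,.093]); pts=np.array(pts)
f=lambda q:(np.c_[q[0]+off*np.cos(q[2]),q[1]+off*np.sin(q[2])]-pts).ravel()
s=least_squares(f,[.57,.18,.45]); print('shaker',np.round(s.x,4),'res mm',np.round(1000*s.fun,1))
def rackpts(q):
    P=[(x,y,z) for x in (q[3],.127) for y in (-.039,.039) for z in (0,.034)]
    c,s_=np.cos(q[2]),np.sin(q[2]); return [(q[0]+c*x-s_*y,q[1]+s_*x+c*y,z) for x,y,z in P]
Y={}
for n,c in C.items():
    m=blobs(c)[1]; k,l,st,ce=cv2.connectedComponentsWithStats(m)
    p=proj(c,[(.576,-.153,.02)])[0]; i=1+np.argmax([st[j,4] if np.hypot(*(ce[j]-p))<60 else 0 for j in range(1,k)])
    mm=(l==i).astype(np.uint8); h=cv2.convexHull(np.argwhere(mm)[:,::-1].astype(np.int32)); z=np.zeros((384,512),np.uint8); cv2.fillConvexPoly(z,h,1)
    Y[n]=cv2.resize(z,(2048,1536),interpolation=cv2.INTER_NEAREST); print(n,st[i])
def cost(q,ns):
    e=0
    for n in ns:
        m=hullmask(C[n],rackpts(q))[0]; e+=np.logical_xor(m,Y[n]).sum()/Y[n].sum()
    return e
for ns in (['top'],['side'],['top','side']):
    q=np.array([.576,-.153,.3,-.127])
    for d in (.01,.004):
        S=np.vstack([q]+[q+d*np.eye(4)[i]*(3 if i==2 else 1) for i in range(4)])
        r=minimize(cost,q,args=(ns,),method='Nelder-Mead',options=dict(initial_simplex=S,xatol=1e-4,fatol=1e-5)); q=r.x
    print('rack',ns,np.round(q,4),round(r.fun,4))
for o in np.array([.093,.031,-.031,-.093]): print('bay',o,np.round([q[0]+o*np.cos(q[2]),q[1]+o*np.sin(q[2])],4))
st=read_state(); w=st['ee_rot']; Rm=R.from_quat([w[1],w[2],w[3],w[0]]).as_matrix(); print(np.round(Rm,3)); print('jaw azimuth deg',math.degrees(math.atan2(Rm[1,0],Rm[0,0])),'want shaker',math.degrees(s.x[2])+90,'rack',math.degrees(q[2])+90)
im=C['top']['image'][...,::-1].copy()
c,s_=np.cos(q[2]),np.sin(q[2])
for o in (-.093,-.031,.031,.093):
    P=[(q[0]+c*x-s_*y,q[1]+s_*x+c*y,.004) for x,y in ((o-.028,-.033),(o+.028,-.033),(o+.028,.033),(o-.028,.033))]
    cv2.polylines(im,[np.round(proj(C['top'],P)).astype(int)],True,(0,0,255),1)
for p_,(r,a,b) in zip(pts,V.values()): 
    P=[(p_[0]+r/1000*np.cos(u),p_[1]+r/1000*np.sin(u),.051+b) for u in t]; cv2.polylines(im,[np.round(proj(C['top'],P)).astype(int)],True,(0,255,255),1)
cv2.imwrite('pics/fit.png',cv2.resize(im[100:290,130:430],(800,507),interpolation=cv2.INTER_NEAREST))
E
```

```text
vial_jar {'top': (array([0.4888, 0.1414]), np.int32(390)), 'side': (array([0.4867, 0.1429]), np.int32(333))}
vial_tube {'top': (array([0.5441, 0.1699]), np.int32(191)), 'side': (array([0.5422, 0.1706]), np.int32(198))}
vial_bottle {'top': (array([0.5999, 0.1988]), np.int32(138)), 'side': (array([0.5975, 0.1991]), np.int32(153))}
vial_square {'top': (array([0.6553, 0.2273]), np.int32(206)), 'side': (array([0.6538, 0.223 ]), np.int32(177))}
shaker [0.571  0.1841 0.4633] res mm [ 0.1  0.4  0.2  0.   0.1 -1.  -0.3  0.6]
top [ 333  123   82  150 6143]
side [ 203  131  113   46 2970]
rack ['top'] [ 0.5751 -0.1527  0.289  -0.1404] 0.035
rack ['side'] [ 0.5725 -0.1494  0.3084 -0.1359] 0.05
rack ['top', 'side'] [ 0.5739 -0.1518  0.299  -0.138 ] 0.1099
bay 0.093 [ 0.6627 -0.1244]
bay 0.031 [ 0.6035 -0.1427]
bay -0.031 [ 0.5442 -0.161 ]
bay -0.093 [ 0.485  -0.1792]
[[ 0.349  0.     0.937]
 [-0.937  0.     0.349]
 [-0.    -1.     0.   ]]
jaw azimuth deg -69.55692218836347 want shaker 116.54451098127656 rack 107.13339980755478
```

View pics/fit.png

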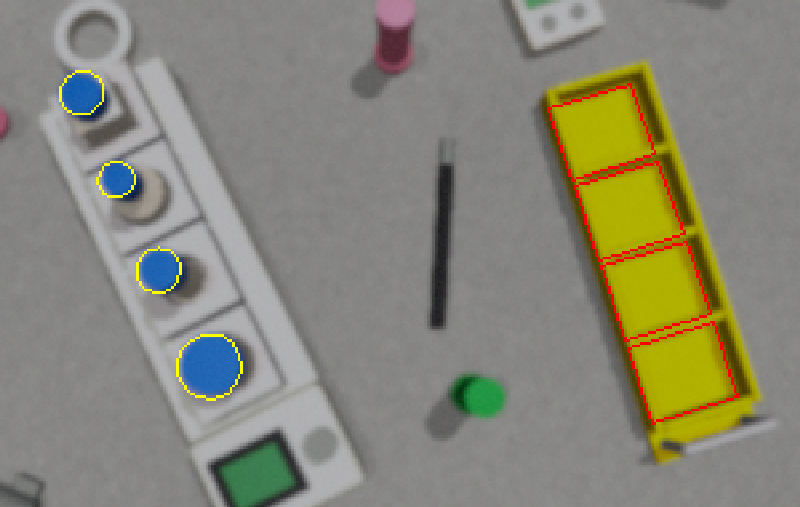

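The overlay agrees: bays (590–690, 100–400) and caps are within about 2 mm. I'll raise the arm and go over to the jar.

>>> servo_tool([
  [0, 0, 35],
  [0, 0, 35],
  [0, 0, 30],
  [23, 29, 0],
  [23, 29, 0],
  [23, 29, 0],
  [23, 29, 0],
  [23, 29, 0],
  [23, 29, 0],
  [23, 29, 0],
  [23, 29, 0],
  [23, 29, 0],
  [23, 29, 0],
], hand=[0, 0, 0, 0, 0, 0, 0, 0, 0, 0, 0, 0, 0], spin=[0, 0, 0, 0, 0, 0, 0, 1, 1, 1, 1, 1, 1], grip_force=30)

```text
clock: 2.5
tool_pos: [0.4486, -0.2876, 0.2959]
ee_rot: [-0.598, 0.6, -0.375, 0.376]
force: [0.3, -0.5, -0.5]
finger_gap: 0.0854
```

>>> servo_tool([
  [3.6, 39, 0],
  [3.6, 39, 0],
  [3.6, 39, 0],
  [3.6, 39, 0],
  [3.6, 39, 0],
  [3.6, 39, 0],
  [3.6, 39, 0],
  [3.6, 39, 0],
  [3.6, 39, 0],
  [3.6, 39, 0],
  [3.6, 39, 0],
  [0, 0, -30],
  [0, 0, -30],
  [0, 0, -20],
  [0, 0, 0],
], hand=[0, 0, 0, 0, 0, 0, 0, 0, 0, 0, 0, 0, 0, 0, 0], spin=[0, 0, 0, 0, 0, 0, 0, 0, 0, 0, 0, 0, 0, 0, 0])

```text
clock: 4.0
tool_pos: [0.4878, 0.1682, 0.2161]
ee_rot: [0.603, -0.6, 0.369, -0.374]
force: [0.1, -0.7, -0.2]
finger_gap: 0.0849
```

```bash
cat > st.py <<'E'
from workcell import read_state
import numpy as np, math
from scipy.spatial.transform import Rotation as R
def st():
    s=read_state(); w=s['ee_rot']; M=R.from_quat([w[1],w[2],w[3],w[0]]).as_matrix()
    print(round(s['clock'],2),np.round(s['tool_pos']*1000,1),'jaw',round(math.degrees(math.atan2(M[1,0],M[0,0]))%180,2),'tilt',round(math.degrees(math.acos(-M[2,1])),2),np.round(s['force'],1),'gap',round(s['finger_gap']*1000,1),np.round(s['joint_pos'],2))
if __name__=='__main__': st()
E
python3 st.py
```

```text
4.0 [487.8 168.2 216.1] jaw 116.64 tilt 0.44 [ 0.1 -0.7 -0.2] gap 84.9 [ 0.17  0.18 -0.64  1.61  0.11  1.38 -1.59]
```

>>> servo_tool([
  [0, -13, 0],
  [0, -13, -10],
  [0, 0, -20],
  [0, 0, -20],
  [0, 0, 0],
], hand=[0, 0, 0, 0, 0], spin=[0, 0, 0, 0, 0])

```text
clock: 4.5
tool_pos: [0.491, 0.1356, 0.1689]
ee_rot: [0.603, -0.598, 0.368, -0.378]
force: [-1.0, -0.8, 0.1]
finger_gap: 0.0854
```

```bash
python3 st.py
```

```text
4.5 [491.  135.6 168.9] jaw 116.33 tilt 0.89 [-1.  -0.8  0.1] gap 85.4 [ 0.21  0.18 -0.61  1.71  0.12  1.27 -1.54]
```

>>> servo_tool([
  [-3, 6, 0],
  [0, 0, -15],
  [0, 0, -15],
  [0, 0, -12],
  [0, 0, -10],
  [0, 0, -8],
  [0, 0, 0],
], hand=[0, 0, 0, 0, 0, 0, 0], spin=[0, 0, 0, 0, 0, 0, 0])

```text
clock: 5.2
tool_pos: [0.4918, 0.1416, 0.1138]
ee_rot: [0.605, -0.595, 0.366, -0.382]
force: [-0.5, -0.8, -0.2]
finger_gap: 0.0854
```

```bash
python3 st.py
```

```text
5.2 [491.8 141.6 113.8] jaw 116.13 tilt 1.51 [-0.5 -0.8 -0.2] gap 85.4 [ 0.19  0.23 -0.61  1.79  0.15  1.14 -1.59]
```

>>> servo_tool([
  [-4, 0, -6],
  [0, 0, -5],
  [0, 0, 0],
  [0, 0, 0],
], hand=[0, 0, 0, 0], spin=[0, 0, 0, 0])

```text
clock: 5.6
tool_pos: [0.488, 0.142, 0.1029]
ee_rot: [0.606, -0.594, 0.366, -0.382]
force: [1.4, 0.2, -0.0]
finger_gap: 0.0857
```

```bash
python3 st.py
```

```text
5.6 [488.  142.  102.9] jaw 116.14 tilt 1.58 [ 1.4  0.2 -0. ] gap 85.7 [ 0.19  0.23 -0.61  1.82  0.16  1.12 -1.59]
```

>>> servo_tool([
  [0, 0, 0],
  [0, 0, 0],
  [0, 0, 0],
  [0, 0, 0],
  [0, 0, 0],
  [0, 0, 0],
  [0, 0, 0],
  [0, 0, 0],
], hand=[1, 1, 1, 1, 1, 1, 1, 1], spin=[0, 0, 0, 0, 0, 0, 0, 0], grip_force=35)

```text
clock: 6.4
tool_pos: [0.4887, 0.1422, 0.1037]
ee_rot: [0.606, -0.594, 0.366, -0.382]
force: [-0.1, -0.3, -0.8]
finger_gap: -0.0003
```

```bash
python3 st.py
```

```text
6.4 [488.7 142.2 103.7] jaw 116.13 tilt 1.67 [-0.1 -0.3 -0.8] gap -0.3 [ 0.19  0.23 -0.61  1.82  0.16  1.12 -1.59]
```

The fingers closed on nothing, so I'll look.

```bash
python3 - <<'E'
from h import *
a=camera('side')['image'][...,::-1]; b=camera('wrist')['image'][...,::-1]
cv2.imwrite('pics/miss.png',np.hstack([cv2.resize(a[130:330,150:350],(400,400),interpolation=cv2.INTER_CUBIC),cv2.resize(b,(400,300)) .copy() if 0 else cv2.copyMakeBorder(cv2.resize(b,(400,300)),0,100,0,0,cv2.BORDER_CONSTANT)]))
E
```

```text
(no output)
```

View pics/miss.png

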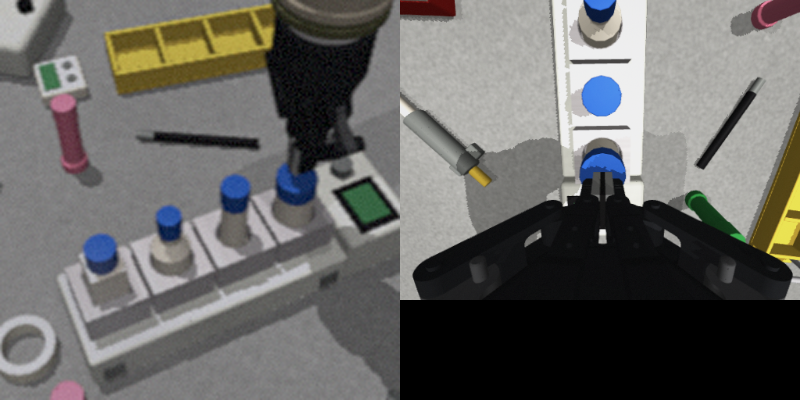

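```bash
python3 - <<'E'
from h import *
s=read_state(); p=s['tool_pos']
c=camera('side'); im=c['image'][...,::-1].copy()
print('tcp side',proj(c,[p]),'jar top',proj(c,[(.488,.142,.131)]))
K=4; a=cv2.resize(im[180:280,230:330],(400,400),interpolation=cv2.INTER_CUBIC)
for q,col in ((p,(0,0,255)),(np.array([.488,.142,.131]),(0,255,255))):
    u=proj(c,[q])[0]; cv2.circle(a,(int((u[0]-230)*K+2),int((u[1]-180)*K+2)),4,col,-1)
w=camera('wrist'); b=w['image'][...,::-1].copy(); print(np.round(w['mount'],4).tolist())
w['world_from_camera']=w['mount']
K=3; 
u=proj(w,[(0,0,0)])[0]; print('tcp wrist',u)
x0,y0=190,190; bb=cv2.resize(b[y0:y0+133,x0:x0+133],(400,400),interpolation=cv2.INTER_CUBIC)
cv2.circle(bb,(int((u[0]-x0)*3),int((u[1]-y0)*3)),4,(0,0,255),-1)
cv2.imwrite('pics/miss2.png',np.hstack([a,bb]))
E
```

```text
tcp side [[295.89804754 226.16523816]] jar top [[297.49166525 216.95281211]]
[[1.0, 0.0002, 0.0002, 0.0003], [-0.0001, -0.2693, 0.9631, -0.1816], [0.0003, -0.9631, -0.2693, 0.068], [0.0, 0.0, 0.0, 1.0]]
tcp wrist [258.47141392 210.57119713]
```

View pics/miss2.png

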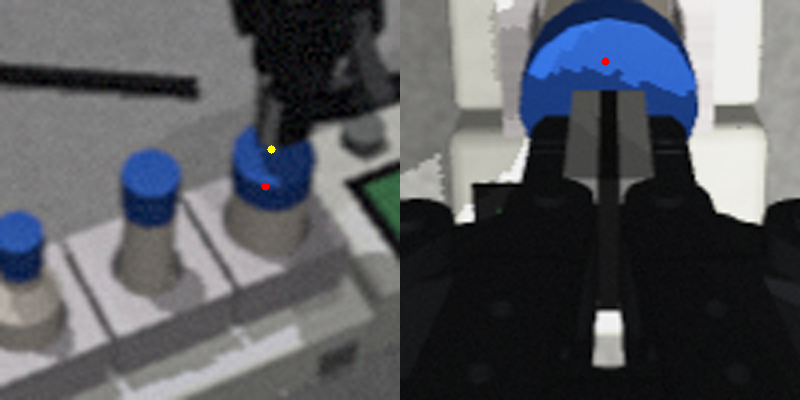

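The finger ends appear to sit above the cap, short of the projected TCP. I'll lift clear and look at the fingers in free air.

>>> servo_tool([
  [0, 0, 20],
  [0, 0, 25],
  [0, 0, 25],
  [0, 0, 20],
  [0, 0, 0],
  [0, 0, 0],
], hand=[1, 1, 1, 1, 1, 1], spin=[0, 0, 0, 0, 0, 0])

```text
clock: 7.2
tool_pos: [0.4872, 0.1418, 0.1958]
ee_rot: [0.606, -0.595, 0.366, -0.381]
force: [0.5, 0.4, 0.0]
finger_gap: -0.0001
```

```bash
python3 st.py; python3 - <<'E'
from h import *
s=read_state(); p=s['tool_pos']
c=camera('side'); im=c['image'][...,::-1].copy()
K=4; a=cv2.resize(im[130:230,240:340],(400,400),interpolation=cv2.INTER_CUBIC)
u=proj(c,[p])[0]; cv2.circle(a,(int((u[0]-240)*K+2),int((u[1]-130)*K+2)),4,(0,0,255),-1)
w=camera('wrist'); b=w['image'][...,::-1].copy(); print(w['fx'],w['cy'])
w['world_from_camera']=w['mount']
x0,y0=190,160; bb=cv2.resize(b[y0:y0+133,x0:x0+133],(400,400),interpolation=cv2.INTER_CUBIC)
for q in ((0,0,0),(0,-.0187,0)):
    u=proj(w,[q])[0]; cv2.circle(bb,(int((u[0]-x0)*3),int((u[1]-y0)*3)),4,(0,0,255),-1)
cv2.imwrite('pics/lift.png',np.hstack([a,bb]))
E
```

```text
7.2 [487.2 141.8 195.8] jaw 116.15 tilt 1.52 [0.5 0.4 0. ] gap -0.1 [ 0.21  0.15 -0.62  1.68  0.1   1.31 -1.54]
267.43566854113567 187.5642174514746
```

View pics/lift.png

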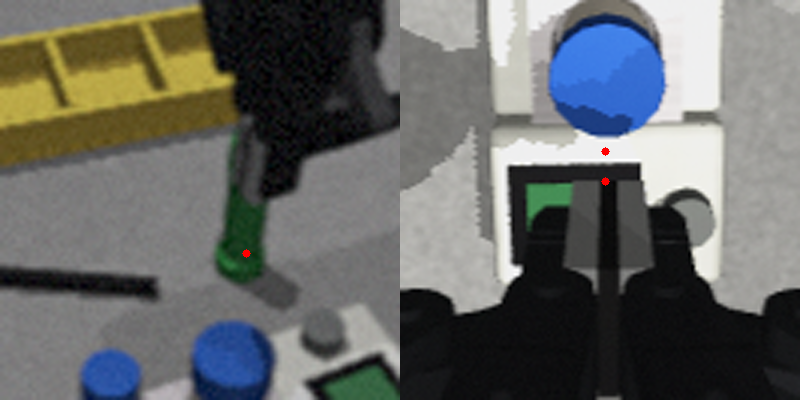

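```bash
python3 - <<'E'
from h import *
from scipy.spatial.transform import Rotation as R
s=read_state(); q=s['ee_rot']; T=np.eye(4); T[:3,:3]=R.from_quat([*q[1:],q[0]]).as_matrix(); T[:3,3]=s['tool_pos']
w=camera('wrist'); Ww=T@np.array(w['mount'])
c=camera('side'); 
def tri(pw,ps):
    o1,d1=ray(w,pw,Ww); o2,d2=ray(c,ps)
    k=np.linalg.lstsq(np.c_[d1,-d2],o2-o1,rcond=None)[0]; A,B=o1+k[0]*d1,o2+k[1]*d2
    P=(A+B)/2; return np.round((np.linalg.inv(T)@[*P,1])[:3]*1000,1),'miss',round(np.linalg.norm(A-B)*1000,1)
for ps in ((180,302.5),(180,306),(183,303)): print(ps,tri((220.7,252),ps))
g=cv2.LUT(c['image'],np.clip(255*(np.arange(256)/255)**.5,0,255).astype(np.uint8))[...,::-1]
cv2.imwrite('pics/tip.png',np.hstack([cv2.resize(g[140:200,280:340],(480,480),interpolation=cv2.INTER_CUBIC)]))
E
```

```text
(180, 302.5) (array([ -3.9, -37.2,   6.3]), 'miss', np.float64(2.7))
(180, 306) (array([ -4.5, -34.8,   2.6]), 'miss', np.float64(7.7))
(183, 303) (array([ -4. , -29.7,   3.8]), 'miss', np.float64(1.4))
```

View pics/tip.png

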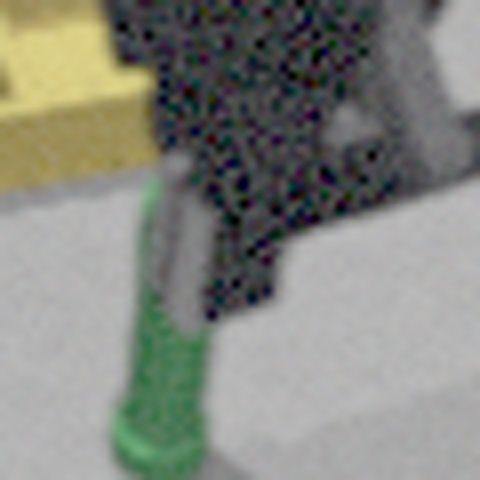

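Triangulation puts the real finger ends about 34–40 mm behind the reported TCP. I'll target TCP z≈64 on the jar, and the placement offset cancels out because grasp and release use the same offset.

>>> servo_tool([
  [0, 0, -10],
  [0, 0, -15],
  [0, 0, -15],
  [0, 0, -15],
  [0, 0, -15],
  [0, 0, -15],
  [0, 0, -15],
  [0, 0, -10],
  [0, 0, -10],
  [0, 0, -8],
  [0, 0, 0],
  [0, 0, 0],
], hand=[0, 0, 0, 0, 0, 0, 0, 0, 0, 0, 0, 0], spin=[0, 0, 0, 0, 0, 0, 0, 0, 0, 0, 0, 0])

```text
clock: 8.6
tool_pos: [0.4808, 0.1403, 0.0507]
ee_rot: [0.603, -0.598, 0.37, -0.377]
force: [-0.2, 0.5, 0.0]
finger_gap: 0.0852
```

```bash
python3 st.py
```

```text
8.6 [480.8 140.3  50.7] jaw 116.22 tilt 0.7 [-0.2  0.5  0. ] gap 85.2 [ 0.17  0.29 -0.6   1.88  0.2   1.02 -1.63]
```

>>> servo_tool([
  [7, 2, 7],
  [0, 0, 5],
  [0, 0, 0],
  [0, 0, 0],
  [0, 0, 0],
  [0, 0, 0],
  [0, 0, 0],
  [0, 0, 0],
  [0, 0, 0],
], hand=[0, 0, 1, 1, 1, 1, 1, 1, 1], spin=[0, 0, 0, 0, 0, 0, 0, 0, 0])

```text
clock: 9.5
tool_pos: [0.4907, 0.1431, 0.0667]
ee_rot: [0.604, -0.597, 0.368, -0.379]
force: [-0.0, -0.1, 0.5]
finger_gap: 0.0369
```

```bash
python3 st.py
```

```text
9.5 [490.7 143.1  66.7] jaw 116.2 tilt 1.02 [-0.  -0.1  0.5] gap 36.9 [ 0.17  0.29 -0.61  1.84  0.19  1.05 -1.62]
```

>>> servo_tool([
  [0, 0, 8],
  [0, 0, 15],
  [0, 0, 20],
  [0, 0, 20],
  [0, 0, 15],
  [0, 0, 0],
  [0, 0, 0],
], hand=[1, 1, 1, 1, 1, 1, 1], spin=[0, 0, 0, 0, 0, 0, 0])

```text
clock: 10.2
tool_pos: [0.4885, 0.1427, 0.148]
ee_rot: [0.603, -0.598, 0.369, -0.377]
force: [0.5, 0.4, -0.3]
finger_gap: 0.0368
```

```bash
python3 st.py; python3 - <<'E'
from h import *
a=camera('side')['image'][...,::-1]; cv2.imwrite('pics/jarlift.png',cv2.resize(a[100:300,150:350],(500,500),interpolation=cv2.INTER_CUBIC))
E
```

```text
10.2 [488.5 142.7 148. ] jaw 116.25 tilt 0.8 [ 0.5  0.4 -0.3] gap 36.8 [ 0.2   0.2  -0.62  1.74  0.13  1.23 -1.57]
```

View pics/jarlift.png

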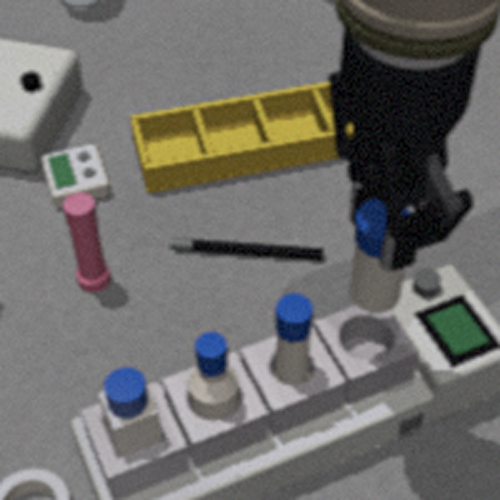

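The jar (crop 375,250) hangs upright, clear of its bore. The fingers sit a few mm to the robot side of it, so I'll shift about +7 mm along the row for the next vials. Carrying the jar to the farthest bay.

>>> servo_tool([
  [5, -8, 0],
  [10, -15, 0],
  [20, -30, 0],
  [20, -30, 0],
  [20, -30, 0],
  [20, -30, 0],
  [20, -30, 0],
  [20, -30, 0],
  [15, -22, 0],
  [10, -15, 0],
  [6, -8, 0],
  [3, -4, 0],
  [0, 0, 0],
  [0, 0, 0],
], hand=[1, 1, 1, 1, 1, 1, 1, 1, 1, 1, 1, 1, 1, 1], spin=[0, -1, -1, -1, -1, -1, -1, -1, -1, -1, 0, 0, 0, 0])

```text
clock: 11.65
tool_pos: [0.659, -0.1414, 0.1337]
ee_rot: [-0.561, 0.568, -0.426, 0.426]
force: [-0.8, 0.9, -0.6]
finger_gap: 0.037
```

```bash
python3 st.py
```

```text
11.65 [ 659.  -141.4  133.7] jaw 105.92 tilt 0.57 [-0.8  0.9 -0.6] gap 37.0 [ 0.42  0.56 -0.41  1.28  0.23  1.35 -1.27]
```

>>> servo_tool([
  [4, 8, 0],
  [2, 8, -10],
  [0, 0, -15],
  [0, 0, -15],
  [0, 0, -10],
  [0, 0, 0],
  [0, 0, 0],
], hand=[1, 1, 1, 1, 1, 1, 1], spin=[0, 1, 0, 0, 0, 0, 0])

```text
clock: 12.35
tool_pos: [0.6639, -0.1184, 0.0785]
ee_rot: [-0.567, 0.573, -0.419, 0.418]
force: [-0.3, -0.9, 0.2]
finger_gap: 0.0368
```

```bash
python3 st.py; python3 - <<'E'
from h import *
a=camera('side')['image'][...,::-1]; cv2.imwrite('pics/jarplace.png',cv2.resize(a[70:230,180:380],(750,600),interpolation=cv2.INTER_CUBIC))
E
```

```text
12.35 [ 663.9 -118.4   78.5] jaw 107.43 tilt 0.56 [-0.3 -0.9  0.2] gap 36.8 [ 0.39  0.6  -0.41  1.35  0.25  1.25 -1.3 ]
```

View pics/jarplace.png

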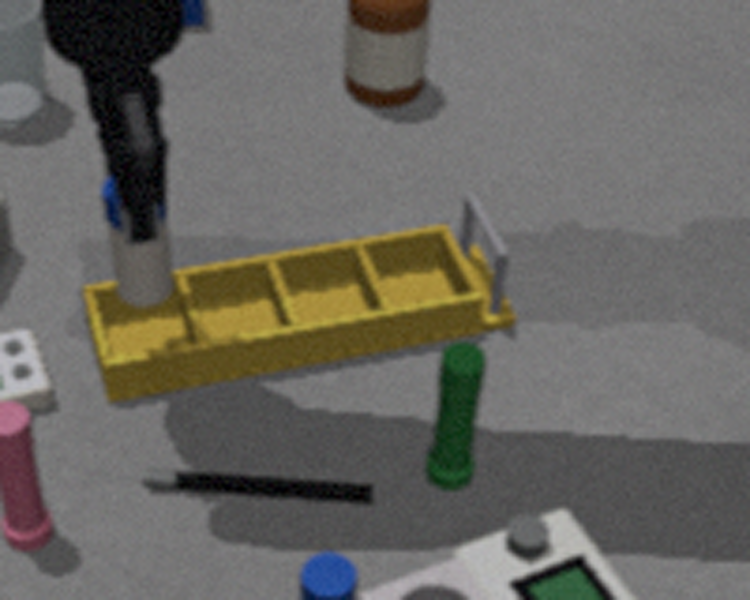

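The jar (145,290) is above the far bay and upright. I'll correct by (+2,−5) and lower it.

>>> servo_tool([
  [1, -5, 0],
  [0, 0, -10],
  [0, 0, -12],
  [0, 0, -10],
  [0, 0, -8],
  [0, 0, -4],
  [0, 0, 0],
  [0, 0, 0],
], hand=[1, 1, 1, 1, 1, 1, 1, 1], spin=[0, 0, 0, 0, 0, 0, 0, 0])

```text
clock: 13.2
tool_pos: [0.665, -0.1252, 0.031]
ee_rot: [-0.566, 0.573, -0.419, 0.419]
force: [0.7, -0.1, -0.3]
finger_gap: 0.0368
```

```bash
python3 st.py
```

```text
13.2 [ 665.  -125.2   31. ] jaw 107.33 tilt 0.55 [ 0.7 -0.1 -0.3] gap 36.8 [ 0.4   0.64 -0.4   1.39  0.26  1.17 -1.3 ]
```

>>> servo_tool([
  [0, 0, -4],
  [0, 0, -3],
  [0, 0, -2],
  [0, 0, -1],
  [0, 0, 0],
  [0, 0, 0],
], hand=[1, 1, 1, 1, 1, 1], spin=[0, 0, 0, 0, 0, 0])

```text
clock: 13.8
tool_pos: [0.666, -0.1251, 0.0215]
ee_rot: [-0.567, 0.573, -0.419, 0.419]
force: [0.3, -0.6, -1.1]
finger_gap: 0.0366
```

>>> servo_tool([
  [0, 0, -1],
  [0, 0, 0],
  [0, 0, 0],
], hand=[1, 1, 1], spin=[0, 0, 0])

```text
clock: 14.1
tool_pos: [0.6662, -0.1252, 0.0208]
ee_rot: [-0.567, 0.573, -0.418, 0.42]
force: [-0.6, 0.5, -1.0]
finger_gap: 0.0366
```

>>> servo_tool([
  [0, 0, -2],
  [0, 0, -1],
  [0, 0, 0],
], hand=[1, 1, 1], spin=[0, 0, 0])

```text
clock: 14.4
tool_pos: [0.6675, -0.125, 0.0204]
ee_rot: [-0.567, 0.572, -0.417, 0.42]
force: [-0.2, -0.1, -0.7]
finger_gap: 0.0368
```

>>> servo_tool([
  [0, 0, 0],
  [0, 0, 0],
  [0, 0, 0],
  [0, 0, 0],
  [0, 0, 0],
  [0, 0, 15],
  [0, 0, 25],
  [0, 0, 25],
  [0, 0, 15],
], hand=[0.5, 0.4, 0.3, 0.2, 0, 0, 0, 0, 0], spin=[0, 0, 0, 0, 0, 0, 0, 0, 0])

```text
clock: 15.3
tool_pos: [0.6652, -0.1247, 0.1024]
ee_rot: [-0.567, 0.573, -0.419, 0.419]
force: [-0.4, -0.9, -0.4]
finger_gap: 0.0854
```

```bash
python3 st.py; python3 - <<'E'
from h import *
a=camera('side')['image'][...,::-1]; cv2.imwrite('pics/jarrel.png',cv2.resize(a[70:230,180:380],(750,600),interpolation=cv2.INTER_CUBIC))
E
```

```text
15.3 [ 665.2 -124.7  102.4] jaw 107.35 tilt 0.51 [-0.4 -0.9 -0.4] gap 85.4 [ 0.4   0.59 -0.41  1.31  0.24  1.3  -1.28]
```

View pics/jarrel.png

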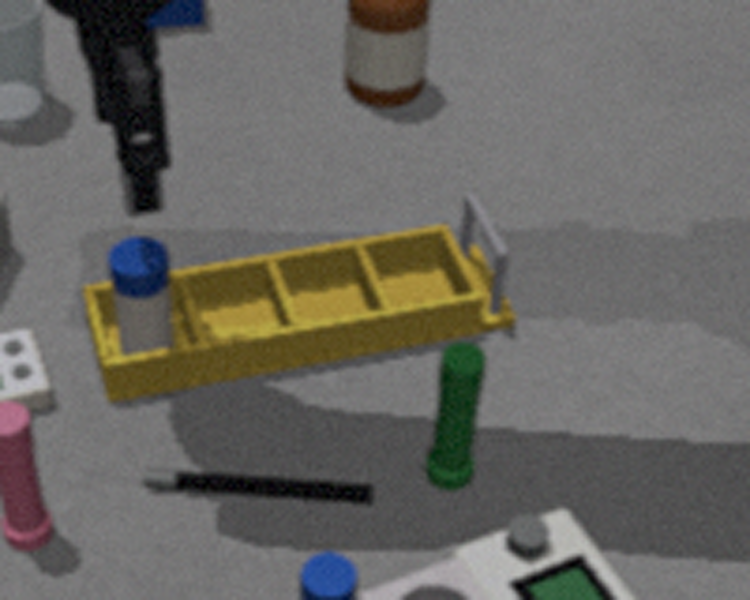

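The jar stands upright in the far bay (140,300), released. I'll check its position and refine the finger offset from this view.

```bash
python3 - <<'E'
from fit import *
o=fitcap('vial_jar',(.663,-.124),.004); print({n:(np.round(a,4),b) for n,(a,b) in o.items()})
q=np.array([.5739,-.1518,.299])
s=read_state(); p=s['tool_pos']; ja=np.radians(107.35); J=np.array([np.cos(ja),np.sin(ja),0]); Z=np.array([np.sin(ja),-np.cos(ja),0])
f=lambda v: proj(C['side'],[p+.05*J+v[0]*Z+[0,0,v[1]]])[0]-[218.1,126.5]
r=least_squares(f,[0,.04],x_scale=.01); print('row offset, tip height above TCP (open)',np.round(r.x*1000,1))
E
```

```text
{'top': (array([ 0.6665, -0.1257]), np.int32(337)), 'side': (array([ 0.6637, -0.1244]), np.int32(180))}
row offset, tip height above TCP (open) [-0.5 53.4]
```

Jar at (665,−125) against bay centre (663,−124), good. Next the tube.

>>> servo_tool([
  [0, 0, 20],
  [0, 0, 30],
  [-8, 15, 15],
  [-14, 30, 0],
  [-14, 35, 0],
  [-14, 35, 0],
  [-14, 35, 0],
  [-14, 35, 0],
  [-14, 30, 0],
  [-12, 25, 0],
  [-8, 15, 0],
  [-4, 8, 0],
  [-2, 4, 0],
  [0, 0, 0],
  [0, 0, 0],
  [0, 0, 0],
], hand=[0, 0, 0, 0, 0, 0, 0, 0, 0, 0, 0, 0, 0, 0, 0, 0], spin=[0, 0, 0, 1, 1, 1, 1, 1, 1, 1, 1, 1, 0, 0, 0, 0])

```text
clock: 17.05
tool_pos: [0.5283, 0.1553, 0.1571]
ee_rot: [-0.595, 0.609, -0.375, 0.367]
force: [0.1, 0.3, 1.0]
finger_gap: 0.0856
```

```bash
python3 st.py
```

```text
17.05 [528.3 155.3 157.1] jaw 116.73 tilt 1.35 [0.1 0.3 1. ] gap 85.6 [ 0.13  0.32 -0.59  1.59  0.18  1.32 -1.59]
```

>>> servo_tool([
  [8, 7, 0],
  [7, 7, -10],
  [0, 0, -12],
  [0, 0, -12],
  [0, 0, -5],
  [0, 0, 0],
  [0, 0, 0],
], hand=[0, 0, 0, 0, 0, 0, 0], spin=[0, 0, 0, 0, 0, 0, 0])

```text
clock: 17.75
tool_pos: [0.5449, 0.1678, 0.1122]
ee_rot: [-0.593, 0.609, -0.377, 0.367]
force: [1.1, 0.3, 0.2]
finger_gap: 0.0853
```

```bash
python3 st.py
```

```text
17.75 [544.9 167.8 112.2] jaw 116.47 tilt 1.54 [1.1 0.3 0.2] gap 85.3 [ 0.09  0.4  -0.58  1.59  0.23  1.25 -1.64]
```

>>> servo_tool([
  [0, 3, -8],
  [0, 0, -12],
  [0, 0, -8],
  [0, 0, -4],
  [0, 0, 0],
  [0, 0, 0],
  [0, 0, 0],
  [0, 0, 0],
  [0, 0, 0],
  [0, 0, 0],
  [0, 0, 0],
  [0, 0, 0],
  [0, 0, 0],
], hand=[0, 0, 0, 0, 0, 1, 1, 1, 1, 1, 1, 1, 1], spin=[0, 0, 0, 0, 0, 0, 0, 0, 0, 0, 0, 0, 0])

```text
clock: 19.05
tool_pos: [0.5458, 0.1712, 0.0791]
ee_rot: [-0.594, 0.609, -0.376, 0.368]
force: [0.0, -1.3, -0.4]
finger_gap: 0.0253
```

```bash
python3 st.py; python3 - <<'E'
from h import *
a=camera('side')['image'][...,::-1]; b=camera('wrist')['image'][...,::-1]
cv2.imwrite('pics/tube.png',np.hstack([cv2.resize(a[150:270,200:320],(400,400),interpolation=cv2.INTER_CUBIC),cv2.resize(b[120:270,180:330],(400,400))]))
E
```

```text
19.05 [545.8 171.2  79.1] jaw 116.46 tilt 1.38 [ 0.  -1.3 -0.4] gap 25.3 [ 0.08  0.43 -0.57  1.63  0.25  1.18 -1.66]
```

View pics/tube.png

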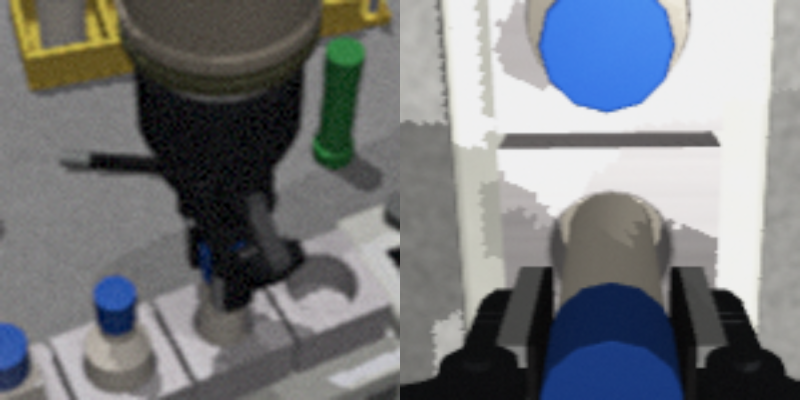

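Gap 25.3 mm means the fingers have the tube's 26 mm cap (crop 605,340 in the wrist view). Lifting and carrying it.

>>> servo_tool([
  [0, 0, 8],
  [0, 0, 15],
  [0, 0, 20],
  [0, 0, 20],
  [0, 0, 15],
  [0, -10, 0],
  [4, -20, 0],
  [7, -30, 2],
  [7, -35, 2],
  [7, -35, 2],
  [7, -35, 2],
  [7, -35, 2],
  [7, -30, 0],
  [5, -22, 0],
  [4, -15, 0],
  [2, -8, 0],
  [0, -4, 0],
  [0, 0, 0],
  [0, 0, 0],
], hand=[1, 1, 1, 1, 1, 1, 1, 1, 1, 1, 1, 1, 1, 1, 1, 1, 1, 1, 1], spin=[0, 0, 0, 0, 0, 0, -1, -1, -1, -1, -1, -1, -1, -1, -1, 0, 0, 0, 0])

```text
clock: 21.05
tool_pos: [0.5978, -0.1332, 0.1704]
ee_rot: [-0.557, 0.575, -0.43, 0.417]
force: [0.3, 0.4, -0.5]
finger_gap: 0.0254
```

```bash
python3 st.py
```

```text
21.05 [ 597.8 -133.2  170.4] jaw 106.42 tilt 1.76 [ 0.3  0.4 -0.5] gap 25.4 [ 0.46  0.42 -0.42  1.39  0.18  1.39 -1.25]
```

>>> servo_tool([
  [4, -4, 0],
  [4, -4, -10],
  [0, 0, -15],
  [0, 0, -15],
  [0, 0, -15],
  [0, 0, -10],
  [0, 0, -6],
  [0, 0, 0],
  [0, 0, 0],
], hand=[1, 1, 1, 1, 1, 1, 1, 1, 1], spin=[0, 0.7, 0, 0, 0, 0, 0, 0, 0])

```text
clock: 21.95
tool_pos: [0.6057, -0.1362, 0.0913]
ee_rot: [-0.562, 0.579, -0.425, 0.41]
force: [-0.6, -0.6, -0.4]
finger_gap: 0.0249
```

```bash
python3 st.py
```

```text
21.95 [ 605.7 -136.2   91.3] jaw 107.67 tilt 1.86 [-0.6 -0.6 -0.4] gap 24.9 [ 0.45  0.5  -0.41  1.47  0.21  1.25 -1.25]
```

>>> servo_tool([
  [0, -5, 0],
  [0, 0, -10],
  [0, 0, -14],
  [0, 0, -12],
  [0, 0, -8],
  [0, 0, -4],
  [0, 0, -2],
  [0, 0, 0],
  [0, 0, 0],
], hand=[1, 1, 1, 1, 1, 1, 1, 1, 1], spin=[0, 0, 0, 0, 0, 0, 0, 0, 0])

```text
clock: 22.85
tool_pos: [0.6062, -0.1417, 0.0378]
ee_rot: [-0.562, 0.579, -0.424, 0.41]
force: [0.2, -0.2, 0.1]
finger_gap: 0.0248
```

```bash
python3 st.py
```

```text
22.85 [ 606.2 -141.7   37.8] jaw 107.65 tilt 1.77 [ 0.2 -0.2  0.1] gap 24.8 [ 0.45  0.55 -0.4   1.52  0.23  1.15 -1.25]
```

>>> servo_tool([
  [0, 0, -3],
  [0, 0, -2],
  [0, 0, -1.5],
  [0, 0, -1],
  [0, 0, 0],
], hand=[1, 1, 1, 1, 1], spin=[0, 0, 0, 0, 0])

```text
clock: 23.35
tool_pos: [0.6079, -0.1417, 0.0322]
ee_rot: [-0.563, 0.579, -0.423, 0.412]
force: [0.1, -0.3, -1.2]
finger_gap: 0.0251
```

```bash
python3 st.py; python3 - <<'E'
from h import *
a=camera('side')['image'][...,::-1]; cv2.imwrite('pics/tubeplace.png',cv2.resize(a[90:190,180:340],(800,500),interpolation=cv2.INTER_CUBIC))
E
```

```text
23.35 [ 607.9 -141.7   32.2] jaw 107.66 tilt 1.56 [ 0.1 -0.3 -1.2] gap 25.1 [ 0.45  0.55 -0.39  1.53  0.24  1.13 -1.26]
```

View pics/tubeplace.png

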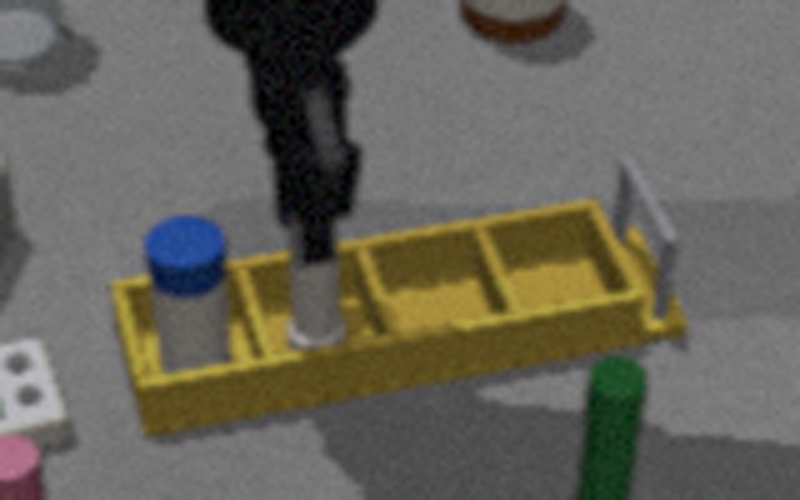

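```bash
python3 - <<'E'
from h import *
c=camera('side')
for z in (.004,.014):
    P=proj(c,[(.605+.015*np.cos(t),-.1425+.015*np.sin(t),z) for t in np.linspace(0,6.28,40)])
    print(z,'foot lower edge row',P[:,1].max(),'crop',(P[:,1].max()-90)*5,'cols',(P[:,0].min()-180)*5,(P[:,0].max()-180)*5)
E
```

```text
0.004 foot lower edge row 161.80904601453577 crop 359.0452300726788 cols 282.6918446817739 342.2528888238537
0.014 foot lower edge row 158.8870934611901 crop 344.43546730595045 cols 282.03704977541094 342.0488811690909
```

>>> servo_tool([
  [-1, 0, -1.5],
  [0, 0, -0.5],
  [0, 0, 0],
  [0, 0, 0],
  [0, 0, 0],
  [0, 0, 0],
  [0, 0, 0],
  [0, 0, 0],
  [0, 0, 10],
  [0, 0, 15],
], hand=[1, 1, 0.6, 0.5, 0.4, 0.3, 0, 0, 0, 0], spin=[0, 0, 0, 0, 0, 0, 0, 0, 0, 0])

```text
clock: 24.45
tool_pos: [0.6058, -0.1416, 0.055]
ee_rot: [-0.563, 0.579, -0.424, 0.411]
force: [0.5, -1.0, 0.9]
finger_gap: 0.0855
```

>>> servo_tool([
  [0, 0, 20],
  [0, 0, 25],
  [0, 0, 25],
  [0, 0, 20],
  [0, 0, 10],
  [0, 0, 0],
  [0, 0, 0],
], hand=[0, 0, 0, 0, 0, 0, 0], spin=[0, 0, 0, 0, 0, 0, 0])

```text
clock: 25.15
tool_pos: [0.6079, -0.1413, 0.1693]
ee_rot: [-0.564, 0.578, -0.42, 0.414]
force: [0.6, -0.3, 0.2]
finger_gap: 0.0851
```

```bash
python3 st.py; python3 - <<'E'
from fit import *
for v,g in (('vial_jar',(.665,-.125)),('vial_tube',(.606,-.143))): print(v,{n:(np.round(a,4),b) for n,(a,b) in fitcap(v,g,.004).items()})
a=C['side']['image'][...,::-1]; cv2.imwrite('pics/tuberel.png',cv2.resize(a[90:190,180:340],(800,500),interpolation=cv2.INTER_CUBIC))
E
```

```text
25.15 [ 607.9 -141.3  169.3] jaw 107.69 tilt 1.2 [ 0.6 -0.3  0.2] gap 85.1 [ 0.46  0.44 -0.42  1.37  0.19  1.38 -1.22]
vial_jar {'top': (array([ 0.6678, -0.1241]), np.int32(267)), 'side': (array([ 0.6636, -0.1248]), np.int32(183))}
vial_tube {'top': (array([ 0.6055, -0.1426]), np.int32(144)), 'side': (array([ 0.6055, -0.1409]), np.int32(101))}
```

View pics/tuberel.png

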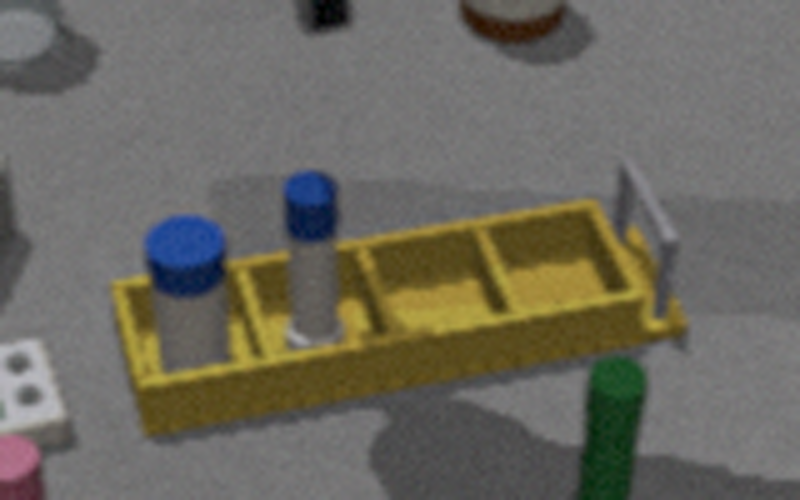

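Tube stands in bay 2 (313,280), released, at (605.5,−142). Next the bottle.

>>> servo_tool([
  [0, 15, 0],
  [0, 30, 0],
  [0, 38, 0],
  [0, 38, 0],
  [0, 38, 0],
  [0, 38, 0],
  [0, 38, 0],
  [0, 32, 0],
  [0, 25, 0],
  [0, 15, 0],
  [0, 8, 0],
  [0, 4, 0],
  [0, 0, 0],
  [0, 0, 0],
  [0, 0, -8],
  [0, 0, 0],
], hand=[0, 0, 0, 0, 0, 0, 0, 0, 0, 0, 0, 0, 0, 0, 0, 0], spin=[0, 1, 1, 1, 1, 1, 1, 1, 1, 1, 0, 0, 0, 0, 0, 0])

```text
clock: 26.85
tool_pos: [0.5954, 0.1947, 0.1471]
ee_rot: [-0.591, 0.614, -0.379, 0.361]
force: [0.0, -0.1, -0.4]
finger_gap: 0.0853
```

```bash
python3 st.py
```

```text
26.85 [595.4 194.7 147.1] jaw 116.9 tilt 2.42 [ 0.  -0.1 -0.4] gap 85.3 [ 0.01  0.5  -0.55  1.36  0.25  1.39 -1.64]
```

```bash
sed -i "s/^    print(/    print('grip xy',np.round((s['tool_pos']-M[:,1]*.062)*1000,1));print(/" st.py; python3 st.py
```

```text
grip xy [597.8 195.6 209.1]
26.85 [595.4 194.7 147.1] jaw 116.9 tilt 2.42 [ 0.  -0.1 -0.4] gap 85.3 [ 0.01  0.5  -0.55  1.36  0.25  1.39 -1.64]
```

>>> servo_tool([
  [2, 4, 0],
  [0, 0, -10],
  [0, 0, -14],
  [0, 0, -12],
  [0, 0, -10],
  [0, 0, -8],
  [0, 0, -4],
  [0, 0, 0],
  [0, 0, 0],
], hand=[0, 0, 0, 0, 0, 0, 0, 0, 0], spin=[0, 0, 0, 0, 0, 0, 0, 0, 0])

```text
clock: 27.75
tool_pos: [0.5969, 0.1968, 0.0821]
ee_rot: [-0.589, 0.615, -0.38, 0.361]
force: [0.0, 1.4, 0.6]
finger_gap: 0.0852
```

```bash
python3 st.py
```

```text
grip xy [599.5 197.8 144. ]
27.75 [596.9 196.8  82.1] jaw 116.76 tilt 2.59 [0.  1.4 0.6] gap 85.2 [ 0.    0.56 -0.54  1.43  0.28  1.27 -1.67]
```

>>> servo_tool([
  [1, 1.5, -4],
  [0, 0, -4],
  [0, 0, -1],
  [0, 0, 0],
  [0, 0, 0],
  [0, 0, 0],
  [0, 0, 0],
  [0, 0, 0],
  [0, 0, 0],
  [0, 0, 0],
  [0, 0, 0],
  [0, 0, 0],
], hand=[0, 0, 0, 0, 1, 1, 1, 1, 1, 1, 1, 1], spin=[0, 0, 0, 0, 0, 0, 0, 0, 0, 0, 0, 0])

```text
clock: 28.95
tool_pos: [0.5992, 0.199, 0.0744]
ee_rot: [-0.59, 0.614, -0.38, 0.362]
force: [0.1, 0.0, -0.3]
finger_gap: 0.0209
```

```bash
python3 st.py
```

```text
grip xy [601.7 199.9 136.3]
28.95 [599.2 199.   74.4] jaw 116.75 tilt 2.38 [ 0.1  0.  -0.3] gap 20.9 [-0.    0.57 -0.53  1.44  0.29  1.26 -1.67]
```

>>> servo_tool([
  [0, 0, 8],
  [0, 0, 15],
  [0, 0, 20],
  [0, 0, 20],
  [0, 0, 15],
  [0, -12, 0],
  [-4, -25, 0],
  [-6, -35, 1],
  [-6, -40, 1],
  [-6, -40, 1],
  [-6, -40, 1],
  [-6, -40, 1],
  [-6, -40, 1],
  [-5, -32, 0],
  [-4, -22, 0],
  [-2, -14, 0],
  [0, -8, 0],
  [0, -4, 0],
  [0, 0, 0],
  [0, 0, 0],
], hand=[1, 1, 1, 1, 1, 1, 1, 1, 1, 1, 1, 1, 1, 1, 1, 1, 1, 1, 1, 1], spin=[0, 0, 0, 0, 0, 0, -1, -1, -1, -1, -1, -1, -1, -1, -1, 0, 0, 0, 0, 0])

```text
clock: 30.95
tool_pos: [0.5386, -0.1725, 0.1673]
ee_rot: [-0.56, 0.58, -0.428, 0.409]
force: [-0.3, -0.7, 0.3]
finger_gap: 0.0211
```

```bash
python3 st.py
```

```text
grip xy [ 541.  -172.   229.3]
30.95 [ 538.6 -172.5  167.3] jaw 107.38 tilt 2.25 [-0.3 -0.7  0.3] gap 21.1 [ 0.56  0.33 -0.4   1.53  0.14  1.35 -1.13]
```

>>> servo_tool([
  [3, 5, 0],
  [2, 5, -10],
  [0, 0, -15],
  [0, 0, -15],
  [0, 0, -15],
  [0, 0, -12],
  [0, 0, -8],
  [0, 0, -4],
  [0, 0, 0],
  [0, 0, 0],
], hand=[1, 1, 1, 1, 1, 1, 1, 1, 1, 1], spin=[0, 0, 0, 0, 0, 0, 0, 0, 0, 0])

```text
clock: 31.95
tool_pos: [0.5465, -0.1503, 0.0825]
ee_rot: [-0.564, 0.582, -0.424, 0.405]
force: [0.9, -0.2, -0.0]
finger_gap: 0.0212
```

```bash
python3 st.py
```

```text
grip xy [ 548.9 -150.   144.5]
31.95 [ 546.5 -150.3   82.5] jaw 108.22 tilt 2.15 [ 0.9 -0.2 -0. ] gap 21.2 [ 0.52  0.4  -0.4   1.63  0.17  1.19 -1.18]
```

>>> servo_tool([
  [-1, -4, 0],
  [0, -4, -4],
  [0, -1, -6],
  [0, 0, -4],
  [0, 0, 0],
], hand=[1, 1, 1, 1, 1], spin=[0, -0.5, 0, 0, 0])

```text
clock: 32.45
tool_pos: [0.5465, -0.1614, 0.0691]
ee_rot: [-0.562, 0.579, -0.426, 0.409]
force: [0.1, 0.7, -0.4]
finger_gap: 0.0208
```

```bash
python3 st.py
```

```text
grip xy [ 548.6 -161.1  131. ]
32.45 [ 546.5 -161.4   69.1] jaw 107.58 tilt 1.99 [ 0.1  0.7 -0.4] gap 20.8 [ 0.53  0.41 -0.39  1.64  0.18  1.16 -1.18]
```

Bottle centre is about (546,−161), bay centre (544,−161). Lowering to z≈27.4.

>>> servo_tool([
  [-1, 0, -6],
  [0, 0, -10],
  [0, 0, -10],
  [0, 0, -6],
  [0, 0, -3],
  [0, 0, -2],
  [0, 0, -1],
  [0, 0, 0],
  [0, 0, 0],
], hand=[1, 1, 1, 1, 1, 1, 1, 1, 1], spin=[0, 0, 0, 0, 0, 0, 0, 0, 0])

```text
clock: 33.35
tool_pos: [0.5458, -0.1606, 0.0278]
ee_rot: [-0.562, 0.579, -0.426, 0.409]
force: [0.1, -0.3, -0.5]
finger_gap: 0.0213
```

```bash
python3 st.py
```

```text
grip xy [ 547.9 -160.3   89.8]
33.35 [ 545.8 -160.6   27.8] jaw 107.64 tilt 1.96 [ 0.1 -0.3 -0.5] gap 21.3 [ 0.52  0.45 -0.39  1.68  0.2   1.08 -1.19]
```

>>> servo_tool([
  [0, 0, -1],
  [0, 0, -0.5],
  [0, 0, 0],
  [0, 0, 0],
  [0, 0, 0],
  [0, 0, 0],
  [0, 0, 0],
  [0, 0, 0],
  [0, 0, 10],
  [0, 0, 15],
], hand=[1, 1, 0.7, 0.6, 0.5, 0.4, 0, 0, 0, 0], spin=[0, 0, 0, 0, 0, 0, 0, 0, 0, 0])

```text
clock: 34.35
tool_pos: [0.5444, -0.1605, 0.051]
ee_rot: [-0.562, 0.579, -0.427, 0.408]
force: [0.7, -0.3, -0.2]
finger_gap: 0.0854
```

>>> servo_tool([
  [0, 0, 20],
  [0, 0, 25],
  [0, 0, 25],
  [0, 0, 20],
  [0, 0, 10],
  [0, 0, 0],
  [0, 0, 0],
], hand=[0, 0, 0, 0, 0, 0, 0], spin=[0, 0, 0, 0, 0, 0, 0])

```text
clock: 35.05
tool_pos: [0.5464, -0.1603, 0.1649]
ee_rot: [-0.563, 0.578, -0.424, 0.411]
force: [-0.4, -0.2, 0.1]
finger_gap: 0.0855
```

```bash
python3 st.py; python3 - <<'E'
from fit import *
for v,g,f in (('vial_jar',(.665,-.125),.004),('vial_tube',(.606,-.143),.004),('vial_bottle',(.545,-.161),.004),('vial_square',(.654,.225),.051)): print(v,{n:(np.round(a,4),b) for n,(a,b) in fitcap(v,g,f).items()})
E
```

```text
grip xy [ 548.1 -159.9  226.8]
35.05 [ 546.4 -160.3  164.9] jaw 107.68 tilt 1.63 [-0.4 -0.2  0.1] gap 85.5 [ 0.54  0.33 -0.41  1.53  0.14  1.34 -1.15]
vial_jar {'top': (array([ 0.6656, -0.1258]), np.int32(327)), 'side': (array([ 0.6637, -0.1248]), np.int32(182))}
vial_tube {'top': (array([ 0.6072, -0.1426]), np.int32(176)), 'side': (array([ 0.6049, -0.1408]), np.int32(107))}
vial_bottle {'top': (array([ 0.6084, -0.1444]), np.int32(176)), 'side': (array([ 0.5449, -0.1606]), np.int32(74))}
vial_square {'top': (array([0.6553, 0.2273]), np.int32(204)), 'side': (array([0.6539, 0.2228]), np.int32(173))}
```

Bottle is at (545,−161), as wanted. Now the square vial.

>>> servo_tool([
  [3, 12, 0],
  [7, 26, 0],
  [10, 38, 0],
  [10, 40, 0],
  [10, 40, 0],
  [10, 40, 0],
  [10, 40, 0],
  [10, 38, 0],
  [10, 32, 0],
  [8, 26, 0],
  [6, 16, 0],
  [4, 10, 0],
  [2, 4, 0],
  [0, 0, 0],
  [0, 0, 0],
  [0, 0, 0],
  [0, 0, 0],
], hand=[0, 0, 0, 0, 0, 0, 0, 0, 0, 0, 0, 0, 0, 0, 0, 0, 0], spin=[0, 1, 1, 1, 1, 1, 1, 1, 1, 0.5, 0, 0, 0, 0, 0, 0, 0])

```text
clock: 36.85
tool_pos: [0.636, 0.2245, 0.1486]
ee_rot: [-0.588, 0.614, -0.387, 0.358]
force: [0.4, -0.4, -0.5]
finger_gap: 0.0858
```

```bash
python3 st.py
```

```text
grip xy [639.4 225.1 210.5]
36.85 [636.  224.5 148.6] jaw 116.45 tilt 3.16 [ 0.4 -0.4 -0.5] gap 85.8 [-0.06  0.62 -0.53  1.19  0.28  1.46 -1.66]
```

>>> servo_tool([
  [7, 0, 0],
  [7, 1, -5],
  [2, 0, -10],
  [0, 0, -12],
  [0, 0, -10],
  [0, 0, -6],
  [0, 0, 0],
  [0, 0, 0],
], hand=[0, 0, 0, 0, 0, 0, 0, 0], spin=[0, 0, 0, 0, 0, 0, 0, 0])

```text
clock: 37.65
tool_pos: [0.6532, 0.2227, 0.1002]
ee_rot: [-0.586, 0.614, -0.388, 0.358]
force: [-0.3, 0.6, -0.0]
finger_gap: 0.0852
```

```bash
python3 st.py
```

```text
grip xy [656.7 223.5 162.1]
37.65 [653.2 222.7 100.2] jaw 116.28 tilt 3.27 [-0.3  0.6 -0. ] gap 85.2 [-0.07  0.68 -0.52  1.19  0.31  1.4  -1.67]
```

>>> servo_tool([
  [0, 1.5, -8],
  [0, 0, -12],
  [0, 0, -10],
  [0, 0, -8],
  [0, 0, -5],
  [0, 0, -2],
  [0, 0, 0],
  [0, 0, 0],
], hand=[0, 0, 0, 0, 0, 0, 0, 0], spin=[0, 0, 0, 0, 0, 0, 0, 0])

```text
clock: 38.45
tool_pos: [0.6531, 0.2247, 0.0517]
ee_rot: [-0.587, 0.614, -0.387, 0.358]
force: [-0.5, -0.1, 0.9]
finger_gap: 0.0854
```

```bash
python3 st.py
```

```text
grip xy [656.6 225.4 113.6]
38.45 [653.1 224.7  51.7] jaw 116.3 tilt 3.23 [-0.5 -0.1  0.9] gap 85.4 [-0.07  0.72 -0.51  1.25  0.32  1.31 -1.68]
```

>>> servo_tool([
  [0, 0, 0],
  [0, 0, 0],
  [0, 0, 0],
  [0, 0, 0],
  [0, 0, 0],
  [0, 0, 0],
  [0, 0, 0],
  [0, 0, 0],
], hand=[1, 1, 1, 1, 1, 1, 1, 1], spin=[0, 0, 0, 0, 0, 0, 0, 0])

```text
clock: 39.25
tool_pos: [0.6539, 0.2251, 0.0532]
ee_rot: [-0.587, 0.613, -0.387, 0.359]
force: [0.1, -0.9, -0.0]
finger_gap: 0.0309
```

```bash
python3 st.py
```

```text
grip xy [657.2 225.7 115.1]
39.25 [653.9 225.1  53.2] jaw 116.3 tilt 3.1 [ 0.1 -0.9 -0. ] gap 30.9 [-0.07  0.72 -0.51  1.25  0.32  1.31 -1.68]
```

>>> servo_tool([
  [0, 0, 6],
  [0, 0, 10],
  [0, 0, 15],
  [0, 0, 20],
  [0, 0, 20],
  [0, 0, 15],
  [0, 0, 6],
  [-4, -10, 0],
  [-8, -20, 0],
  [-12, -30, 1],
], hand=[1, 1, 1, 1, 1, 1, 1, 1, 1, 1], spin=[0, 0, 0, 0, 0, 0, 0, 0, 0, -1])

```text
clock: 40.25
tool_pos: [0.6282, 0.1689, 0.1564]
ee_rot: [-0.588, 0.609, -0.39, 0.362]
force: [0.8, 0.1, -0.5]
finger_gap: 0.0315
```

>>> servo_tool([
  [-12, -35, 1],
  [-15, -36, 1],
  [-15, -36, 1],
  [-15, -36, 1],
  [-15, -36, 1],
  [-15, -36, 1],
  [-15, -33, 0],
  [-15, -28, 0],
  [-12, -22, 0],
  [-8, -14, 0],
  [-4, -8, 0],
  [-2, -4, 0],
  [0, 0, 0],
  [0, 0, 0],
  [0, 0, 0],
], hand=[1, 1, 1, 1, 1, 1, 1, 1, 1, 1, 1, 1, 1, 1, 1], spin=[-1, -1, -1, -1, -1, -1, -1, -1, 0, 0, 0, 0, 0, 0, 0])

```text
clock: 41.75
tool_pos: [0.4644, -0.1796, 0.1556]
ee_rot: [-0.553, 0.579, -0.441, 0.406]
force: [-0.3, 1.0, 0.1]
finger_gap: 0.0316
```

```bash
python3 st.py
```

```text
grip xy [ 468.2 -179.6  217.5]
41.75 [ 464.4 -179.6  155.6] jaw 106.38 tilt 3.55 [-0.3  1.   0.1] gap 31.6 [ 0.63  0.21 -0.39  1.7   0.1   1.32 -1.07]
```

>>> servo_tool([
  [7, 0, 0],
  [7, 0, 0],
  [3, 0, 0],
  [0, 0, -8],
  [0, 0, -14],
  [0, 0, -16],
  [0, 0, -12],
  [0, 0, -6],
  [0, 0, 0],
  [0, 0, 0],
], hand=[1, 1, 1, 1, 1, 1, 1, 1, 1, 1], spin=[0, 0.5, 0, 0, 0, 0, 0, 0, 0, 0])

```text
clock: 42.75
tool_pos: [0.483, -0.1764, 0.0931]
ee_rot: [-0.556, 0.582, -0.438, 0.401]
force: [1.4, -0.1, -0.4]
finger_gap: 0.0313
```

```bash
python3 st.py
```

```text
grip xy [ 487.  -176.5  155. ]
42.75 [ 483.  -176.4   93.1] jaw 107.2 tilt 3.68 [ 1.4 -0.1 -0.4] gap 31.3 [ 0.61  0.3  -0.4   1.73  0.14  1.2  -1.1 ]
```

>>> servo_tool([
  [1.5, -2.5, 0],
  [0, 0, -8],
  [0, 0, -14],
  [0, 0, -12],
  [0, 0, -8],
  [0, 0, -4],
  [0, 0, 0],
  [0, 0, 0],
], hand=[1, 1, 1, 1, 1, 1, 1, 1], spin=[0, 0, 0, 0, 0, 0, 0, 0])

```text
clock: 43.55
tool_pos: [0.4849, -0.1793, 0.0436]
ee_rot: [-0.556, 0.582, -0.438, 0.401]
force: [0.4, -0.2, -0.4]
finger_gap: 0.0312
```

```bash
python3 st.py; python3 - <<'E'
from h import *
a=camera('side')['image'][...,::-1]; cv2.imwrite('pics/sqplace.png',cv2.resize(a[80:190,190:350],(800,550),interpolation=cv2.INTER_CUBIC))
E
```

```text
grip xy [ 488.9 -179.4  105.5]
43.55 [ 484.9 -179.3   43.6] jaw 107.18 tilt 3.61 [ 0.4 -0.2 -0.4] gap 31.2 [ 0.6   0.36 -0.39  1.78  0.16  1.1  -1.12]
```

View pics/sqplace.png

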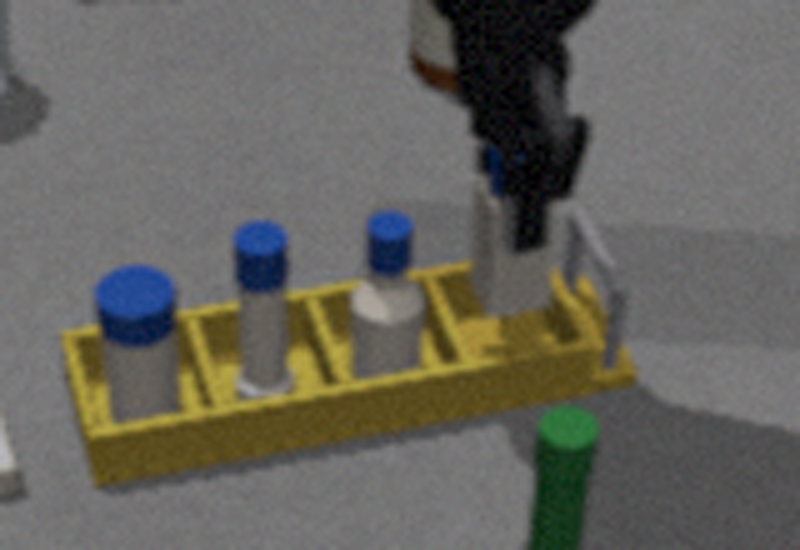

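The other three stand in their bays at (135,340), (262,310) and (388,290). The square vial (512,250) hovers over the bay beside the handle, well centred. Lowering it.

>>> servo_tool([
  [0, 0, -6],
  [0, 0, -10],
  [0, 0, -8],
  [0, 0, -5],
  [0, 0, -3],
  [0, 0, -2],
  [0, 0, -1],
  [0, 0, 0],
  [0, 0, 0],
], hand=[1, 1, 1, 1, 1, 1, 1, 1, 1], spin=[0, 0, 0, 0, 0, 0, 0, 0, 0])

```text
clock: 44.5
tool_pos: [0.4857, -0.1795, 0.0064]
ee_rot: [-0.556, 0.582, -0.437, 0.402]
force: [-0.5, 0.6, -0.8]
finger_gap: 0.0316
```

```bash
python3 st.py
```

```text
grip xy [ 489.5 -179.5   68.3]
44.5 [ 485.7 -179.5    6.4] jaw 107.18 tilt 3.52 [-0.5  0.6 -0.8] gap 31.6 [ 0.59  0.4  -0.38  1.81  0.19  1.02 -1.14]
```

>>> servo_tool([
  [0, 0, -1],
  [0, 0, -0.5],
  [0, 0, 0],
  [0, 0, 0],
  [0, 0, 0],
  [0, 0, 0],
  [0, 0, 0],
  [0, 0, 0],
  [0, 0, 10],
  [0, 0, 15],
], hand=[1, 1, 0.6, 0.5, 0.4, 0.3, 0, 0, 0, 0], spin=[0, 0, 0, 0, 0, 0, 0, 0, 0, 0])

```text
clock: 45.5
tool_pos: [0.4849, -0.1792, 0.0309]
ee_rot: [-0.556, 0.582, -0.438, 0.401]
force: [-0.3, -0.5, 0.2]
finger_gap: 0.0855
```

>>> servo_tool([
  [0, 0, 20],
  [0, 0, 25],
  [0, 0, 30],
  [0, 0, 30],
  [0, 0, 30],
  [0, 0, 25],
  [0, 0, 10],
  [5, 30, 0],
  [5, 35, 0],
  [5, 35, 0],
  [5, 30, 0],
  [3, 15, 0],
  [0, 0, 0],
  [0, 0, 0],
], hand=[0, 0, 0, 0, 0, 0, 0, 0, 0, 0, 0, 0, 0, 0], spin=[0, 0, 0, 0, 0, 0, 0, 0, 0, 0, 0, 0, 0, 0])

```text
clock: 46.9
tool_pos: [0.5059, -0.0295, 0.214]
ee_rot: [-0.556, 0.581, -0.436, 0.403]
force: [-0.0, -0.6, -0.1]
finger_gap: 0.0856
```

```bash
python3 st.py; python3 - <<'E'
from fit import *
q=np.array([.5739,-.1518,.299]); c,s=np.cos(q[2]),np.sin(q[2])
for v,g in (('vial_jar',(.665,-.125)),('vial_tube',(.606,-.143)),('vial_bottle',(.545,-.161)),('vial_square',(.486,-.179))):
    for n,(a,b) in fitcap(v,g,.004).items():
        d=a-q[:2]; print(v,n,b,'rack frame mm',np.round([1000*(c*d[0]+s*d[1]),1000*(-s*d[0]+c*d[1])],1))
a=C['side']['image'][80:190,190:350,::-1]; b=C['top']['image'][110:290,310:430,::-1]
cv2.imwrite('pics/final.png',np.hstack([cv2.resize(a,(500,344),interpolation=cv2.INTER_CUBIC),cv2.resize(b,(229,344),interpolation=cv2.INTER_CUBIC)]))
E
```

```text
grip xy [509.5 -29.4 275.9]
46.9 [505.9 -29.5 214. ] jaw 107.1 tilt 3.4 [-0.  -0.6 -0.1] gap 85.6 [ 0.43  0.21 -0.51  1.58  0.1   1.45 -1.36]Traceback (most recent call last):
  File "<stdin>", line 4, in <module>
  File "fit.py", line 22, in fitcap
    p0=cen(hullmask(c,cyl(*g))[1]); i=1+np.argmin([np.hypot(*(ce[j]-p0)) if st[j,4]>25 else 1e9 for j in range(1,k)])
                                        ~~~~~~~~~^^^^^^^^^^^^^^^^^^^^^^^^^^^^^^^^^^^^^^^^^^^^^^^^^^^^^^^^^^^^^^^^^^^^
    return _wrapfunc(a, 'argmin', axis=axis, out=out, **kwds)
    return _wrapit(obj, method, *args, **kwds)
    result = getattr(arr, method)(*args, **kwds)
ValueError: attempt to get argmin of an empty sequence
```

The hand hides the rack from the top camera. I'll move it aside and re-check.

>>> servo_tool([
  [0, 20, 0],
  [0, 35, 0],
  [0, 40, 0],
  [0, 40, 0],
  [0, 40, 0],
  [0, 30, 0],
  [0, 15, 0],
  [0, 0, 0],
  [0, 0, 0],
], hand=[0, 0, 0, 0, 0, 0, 0, 0, 0], spin=[0, 0, 0, 0, 0, 0, 0, 0, 0])

```text
clock: 47.9
tool_pos: [0.5069, 0.1802, 0.2123]
ee_rot: [-0.548, 0.577, -0.444, 0.412]
force: [0.2, -0.4, -0.6]
finger_gap: 0.0854
```

```bash
python3 st.py; python3 - <<'E'
from fit import *
a=C['side']['image'][60:240,170:350,::-1]; b=C['top']['image'][110:290,310:430,::-1]
cv2.imwrite('pics/final.png',np.hstack([cv2.resize(a,(480,480),interpolation=cv2.INTER_CUBIC),cv2.resize(b,(320,480),interpolation=cv2.INTER_CUBIC)]))
q=np.array([.5739,-.1518,.299]); c,s=np.cos(q[2]),np.sin(q[2])
for n0 in ('top','side'):
  C0=dict(C); C.clear(); C[n0]=C0[n0]
  for v,g in (('vial_jar',(.665,-.125)),('vial_tube',(.606,-.143)),('vial_bottle',(.545,-.161)),('vial_square',(.486,-.179))):
   try:
    for n,(a,b) in fitcap(v,g,.004).items():
        d=a-q[:2]; print(v,n,b,'rack frame mm',np.round([1000*(c*d[0]+s*d[1]),1000*(-s*d[0]+c*d[1])],1))
   except ValueError: print(v,n0,'hidden')
  C.update(C0)
E
```

```text
grip xy [510.7 180.5 274.2]
47.9 [506.9 180.2 212.3] jaw 105.44 tilt 3.54 [ 0.2 -0.4 -0.6] gap 85.4 [ 0.12  0.3  -0.63  1.49  0.15  1.46 -1.82]
vial_jar top 327 rack frame mm [95.2 -2.1]
vial_tube top 174 rack frame mm [34.5 -1. ]
vial_bottle top 121 rack frame mm [-28.6  -1.6]
vial_square top 188 rack frame mm [-90.8  -0.7]
vial_jar side 185 rack frame mm [93.8 -0.4]
vial_tube side 104 rack frame mm [32.9  1.3]
vial_bottle side 43 rack frame mm [-26.8   5.3]
vial_square side 43 rack frame mm [-29.4  -2.9]
```

View pics/final.png

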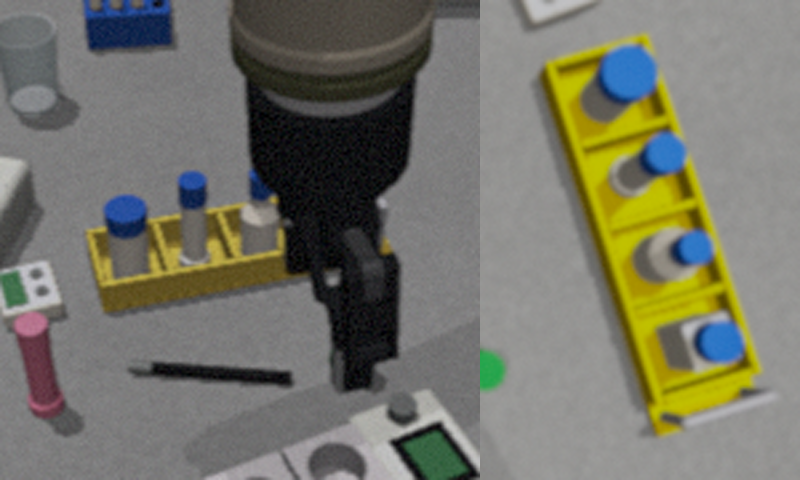

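The top view shows all four standing in their own bays: jar (628,75), tube (665,155), bottle (693,250) and square (720,342) next to the handle. Each is within 4 mm of its bay centre. The side fits for the bottle and square don't count, because the hand hides those caps there. Handing in.

```bash
python3 -c "from workcell import finish_job; print(finish_job())"
```

```text
the job is handed in; nothing more can be done
None
```

All four vials are in the yellow rack in reverse order, released, and the job is handed in at about 48 s of the 102 s allowed. From the bay farthest from the handle the order is jar, tube, bottle, square.

- **Position:** the top camera puts each vial within 4 mm of its bay centre along the rack and 2 mm across. The jar and tube agree in the side view. The bottle agreed in the side view right after its release. The square vial has no side-view measurement, because the hand hid its cap in the final picture.
- **Height:** I did not measure the foot height directly. Each vial was lowered by the 47 mm difference between its block and the rack floor. The finger opening returned to fully open after every release.
- **First grasp:** the first attempt on the jar closed on nothing, because the finger ends sit about 40 mm behind the reported tool point. I measured that offset in the pictures and used it for every later grasp.
- **Tool tilt:** the tool's tilt drifted, reaching about 3.5° by the last vial. It barely changed between each grasp and its release, and the vials look upright in the last picture.

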